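# Fit the pump heads to a peristaltic pump and couple its drive

## Task

Get the analyser's peristaltic pump ready to run: put every pump head that stands on the bench into a bay of its own, fully down and with its spindle towards the drive carriage, feel for the flats on each spindle and turn it until a flat faces up. Draw the lock pin and park it upright in the notch at the pump's side, push the carriage fully home so that its forks go over the flats, and only then press the prime button in. Leave everything else on the bench where it is.

Things in the scene. Friction and masses are not known exactly. Their poses are not given: they have to be found in the camera images.
- pump: the pump, sizes in mm: a fixed white base plate 320 x 450; position and yaw vary. Origin on the bench, x from the robot's side to the back, y left, z up. From front to back: the grey drive carriage, then three bays in a row along y, 110 apart, then a bulkhead 74 high, 45 behind the bays' centres
- bay1 (a point): centre of the floor of the right-hand bay (pump x 60, y -110), axes as the pump's. Each bay is a pocket 82 (pump x) by 62 (y), 12 deep, for a head's foot; its floor is 8 above the bench; cheeks 70 apart and 56 high stand beside it, two stops 48 high in front. With a head in, the spindle's end is 114 in front of this point, its axis 52 above the bench
- bay2 (a point): the same for the middle bay (pump x 60, y 0)
- bay3 (a point): the same for the left-hand bay (pump x 60, y 110)
- carriage (a joint): drive carriage: a grey bar along pump y that slides along pump +x, in m: 0 drawn back (start), 0.056 fully home; friction 3 N. Per bay it has a fork of two level steel jaws above and below the spindle axis, 22.5 mm apart, 27 at the mouth, 34 wide; drawn back, the mouths are 30 from the spindle ends
- carriage_handle (a point): centre of the carriage's black bow handle (moves with it): a bar 74 long along pump y, 14 thick and 14 high, its centre 112 above the bench, open for 35 beneath. Going home the forks pass over the flats and true up a spindle within about 10 degrees of flat-up; one well off stops the carriage after some 34 mm. An empty bay does not matter
- lock_pin: lock pin, upright: steel shank 12 across and 46 long under a collar 26 across and 6 thick, above it a black pull knob 22 across and 34 high; 90 g. Origin: centre of the collar's underside, z up. It hangs by the collar in a hole 15 wide in a tab of the carriage and stands in the bore of the base below: lift it 50 to clear. Until then the carriage cannot slide
- bore (a point): mouth of the pin's hole with the carriage drawn back, 70 above the bench (pump x -99, y -55): where the pin's origin is at the start
- notch (a point): parking notch on the pump's right side: two level steel prongs along pump x, 17 apart, 40 long, tops 62 above the bench, open to the front (-x). The point lies midway between the prongs at their tops, 15 in front of the notch's back wall, which is no higher than the prongs. The pin parks here: shank between the prongs, collar resting on them
- prime (a joint): the grey push button on the pod at the pump's left, in m: 0 out, 0.006 fully in (5 N); springs back
- prime_top (a point): centre of the button's top, 28 wide, 68 above the bench; press straight down
- head1: pump head, None if absent: white block 80 (its x) by 60, on a grey foot 72 by 54, drum top 74 high, on top a grip rib 50 long (x -37 to 13), 24 wide, up to 104; 0.65 kg. Origin: centre of its underside, z up. A steel spindle sticks out of its front to its -x, axis 44 high. The pose is the block's: how far the spindle is turned is given nowhere and must be felt or looked for
- head2: another pump head, just like head1; None if absent
- head3: another pump head, just like head1; None if absent
- head1_tip (a point): middle of the spindle's end face (x -114; axes as the block's). From the block's front (x -40) the spindle is round, 30 across, for 46; its last 28 has two opposite flats, 20 across them, 30 across the round. It turns stiffly (0.05 N m) and stays put. Either flat may go up; at the start both are over 20 degrees off. A pinch square on the flats measures 20, on the round 30
- head2_tip (a point): the same for head2
- head3_tip (a point): the same for head3
- carton_b: bystander: reagent carton 60 x 60 x 75
- vial_a: bystander: vial 32 in diameter, 55 high
- vial_b: bystander: vial 32 in diameter, 55 high
There are look-alikes about, which are no part of the job. What is shaped like the head1 but blue is not meant.

How it is judged:
By the outcome, as a careful person would: the job done as asked, in the order asked, and still so for the second after the job is handed in, with the robot touching nothing.
Of head1, head2, head3 only 2 to 3 are there at a start; the rules pass over those that are not, and their reading is None.
At some moment in a run one of head1, head2, head3 may be knocked a few centimetres aside while the robot is not near it.
It also fails if it takes over 210 s, if anything falls off the work surface, if the arm or the gripper's body presses on something with over 40 N, if the wrist force passes 120 N, or if a joint passes its speed limit or range.

## Robot

A 6-joint arm with a two-finger parallel gripper is mounted at the origin on the work surface. World frame = base frame: x ahead of the robot, y to its left, z up, the work surface at z = 0. Lengths are in m, angles in rad, forces in N, time in s.
With the tool pointing down it reaches from about 0.3 to 0.775 m from the base axis. Payload 14.6 kg.
Tool frame: the origin (TCP) lies at the very end of the fingers, on their centre line; the grasp point (between the pads) lies 19 mm behind it (ctrl.grasp_offset is the distance from the TCP to the grasp point, in m); x points along the fingers, y is the direction in which the jaws open and shut, and the axes are right-handed (so a half turn about x gives the same grasp; the last joint's range is limited). The gripper opens to 94 mm and grips with 3 to 60 N. Pads are 16 mm wide; open, the fingers measure 119 mm over their backs; the gripper's body (75 mm by 177 mm) begins 78 mm behind the grasp point.
Start: joints at [1.159, 0.3, 1.521, -0, 1.321, -0.067], TCP at [0.186, 0.518, 0.205] pointing down, gripper open.
Joint ranges: [-3.03, 3.03], [-0.79, 2.21], [0.23, 2.52], [-1.04, 4.18], [0, 3.07], [-2.55, 2.55]. Speed limits (rad/s): [2.22, 2.22, 2.57, 3.14, 3.14, 3.14].

## Interface

Orientations are given as [roll, pitch, yaw] about the fixed x, y, z axes, in that order (R = Rz(yaw) Ry(pitch) Rx(roll)).
In Python, from station import ctrl gives the robot as it stands. The module is installed in compiled form; this text tells all that it offers.
- The arm moves only by the tool send_rows, never from a script. Its argument "rows" is a list that holds one entry, the list of rows, each a list of 4 numbers: the shift along the world's x, y, z in mm, then the turn about the world's z in rad. A call has 1 to 12 rows; each row shifts and turns the commanded pose from where the row before left it; what a row does not reach is not made up. A row lasts 1/10 s, in which the tool goes at most 50 mm and 8.59 degrees, less where a joint would pass 70% of its speed; a pose out of reach is approached as far as the arm can. A call is refused whole if a number of a shift passes 50 or a number of a turn 0.15, either way. A call with a gripper value outside its range is refused whole. "grip" is the gripper's target within -1 to 1 (shut at 1, half-way at 0, fully open at -1), set as the call begins (left out, the last holds). The fingers move at their own pace and stop on an object; "newtons" is the grip in N (left out, the last holds). Time passes only in rows, so rows that do not move let the fingers close. It gives the time, the measured TCP pose, the force and the opening at its end, in the units of the state.
- ctrl.get_obs(): the state, without advancing time (a new reading comes with each control period).
- ctrl.camera(name): name is "scene" or "side" or "wrist"; returns (picture, depth): 420x560x3 uint8, red, green, blue; 420x560 float32, m along the optical axis (not along the pixel's ray), 0 where there is no reading.
- ctrl.camera_params(name): a dict with "vertical_fov" (degrees; the focal length in pixels is half the picture's height over the tangent of half this angle, whatever the lens; pixels are square), "cx", "cy" (the principal point, pixels), "cam_to_world" (4x4, takes a point from camera to world coordinates); the wrist camera has in their place "mount" (4x4, takes a point from camera to tool coordinates, whose origin is the TCP and whose axes are the tool frame's). Camera axes: x right, y up, looking along -z (the intrinsics and any distortion apply to the point x, -y, -z); pixel columns grow to the right and rows downward; lengths in m; the calibration is good to about 2 mm. A picture is of the moment at which its call begins: read the wrist's pose just before it. camera_params takes no time and is no camera call.
- ctrl.hand_in(): hands the job in, once; it reports no verdict.
The state is a dict: "time_s": time; "qpos": joint angles; "joint_vel": joint speeds; "tau": joint torques, N m; "ee_pos": TCP position; "eef_rot": TCP orientation; "force": force on the tool from outside, world axes, zero at the start; "moment": the same for the moment, N m; "grip_width": finger opening in m.
Only numpy, scipy, OpenCV 4.12 (cv2) and the standard library are available. Lean on these libraries where they do the work, as an engineer would, in place of code of your own. Each camera call takes 0.05 s, during which the arm holds its last target.

## Working session

There is one attempt and no reset: what is moved stays moved. The work goes in short steps, Python scripts to look and compute and a tool call to move; the robot and the scene stay as the last step left them, time stands still between calls to the robot, and variables do not carry over. Pictures are saved under pics/ and viewed, and the job is handed in when it is done.

Besides the shell and the picture viewer there is one more tool, called by a JSON object that holds its "method" and its "body", one argument or row to a line. send_rows: Moves the arm, as the interface text tells. Its arguments: {"type":"object","properties":{"rows":{"type":"array"},"grip":{"type":"number"},"newtons":{"type":"number"}},"required":["rows"]}

```bash
mkdir -p pics; python3 - <<'E'
from station import ctrl
import cv2,numpy as np
o=ctrl.get_obs(); print({k:np.round(v,3).tolist() for k,v in o.items()}, ctrl.grasp_offset)
for n in ["scene","side","wrist"]:
    p,d=ctrl.camera(n); cv2.imwrite(f"pics/{n}0.png",p[:,:,::-1]); np.save(f"pics/{n}0.npy",d)
    print(n,{k:np.round(v,4).tolist() if not isinstance(v,str) else v for k,v in ctrl.camera_params(n).items()})
E
```

```text
{'time_s': 0.0, 'qpos': [1.159, 0.301, 1.522, -0.0, 1.321, -0.067], 'joint_vel': [-0.001, -0.001, 0.001, -0.001, -0.0, -0.001], 'tau': [-0.0, -53.18, -35.274, 0.071, 0.024, -0.0], 'ee_pos': [0.186, 0.517, 0.205], 'eef_rot': [-1.62, 1.57, -1.964], 'force': [0.21, -0.789, 0.376], 'moment': [0.001, 0.012, 0.023], 'grip_width': 0.094} 0.0188
scene {'vertical_fov': 54.4932, 'cx': 280.2935, 'cy': 213.6927, 'cam_to_world': [[-0.4761, -0.6487, 0.5937, 1.2652], [0.8793, -0.3601, 0.3116, 0.4305], [0.0116, 0.6704, 0.7419, 1.0625], [0.0, 0.0, 0.0, 1.0]]}
side {'vertical_fov': 51.8353, 'cx': 270.9338, 'cy': 210.6653, 'cam_to_world': [[0.8585, 0.3277, -0.3944, 0.0875], [-0.5126, 0.529, -0.6763, -0.7119], [-0.013, 0.7828, 0.6221, 0.7785], [0.0, 0.0, 0.0, 1.0]]}
wrist {'vertical_fov': 68.0697, 'cx': 279.3914, 'cy': 202.8398, 'mount': [[-0.0013, 0.245, -0.9695, -0.1795], [1.0, 0.0002, -0.0013, -0.0], [-0.0001, -0.9695, -0.245, -0.0707], [0.0, 0.0, 0.0, 1.0]]}
```

View pics/scene0.png

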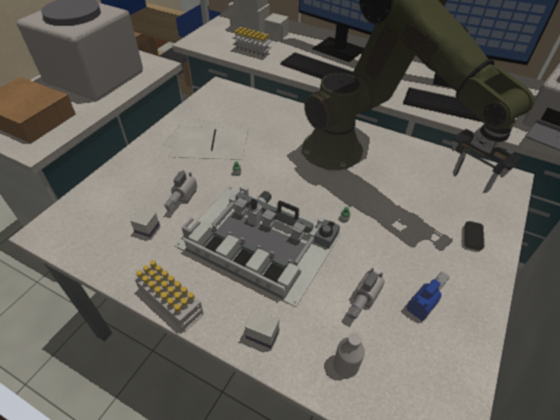

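View pics/side0.png

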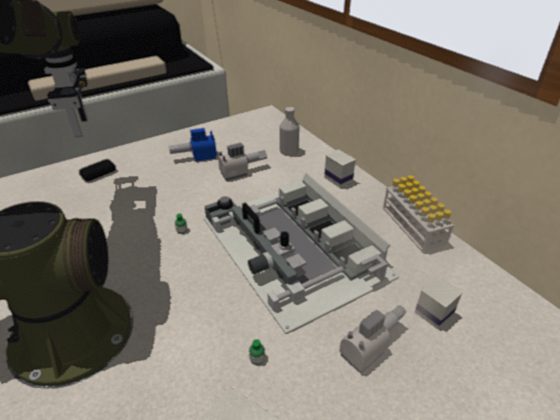

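View pics/wrist0.png

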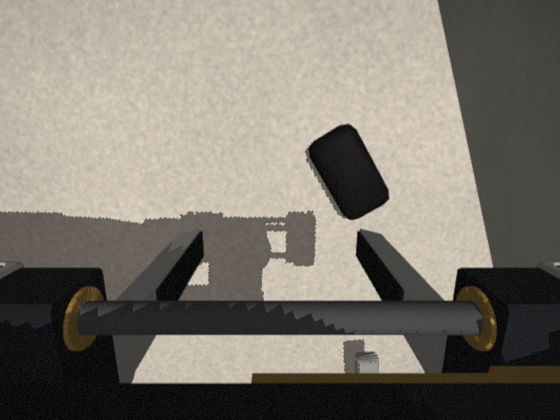

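```bash
cat > h.py <<'E'
from station import ctrl
import numpy as np,cv2
from scipy.spatial.transform import Rotation as R
def T_of(o):
    T=np.eye(4);T[:3,:3]=R.from_euler('xyz',o["eef_rot"]).as_matrix();T[:3,3]=o["ee_pos"];return T
def grab(n,name=None):
    o=ctrl.get_obs(); p,d=ctrl.camera(n); P=ctrl.camera_params(n)
    M=P["cam_to_world"] if "cam_to_world" in P else T_of(o)@P["mount"]
    f=p.shape[0]/2/np.tan(np.radians(P["vertical_fov"])/2)
    if name: cv2.imwrite(f"pics/{name}.png",p[:,:,::-1]); np.savez(f"pics/{name}.npz",p=p,d=d,M=M,f=f,c=[P["cx"],P["cy"]])
    return dict(p=p,d=d,M=np.array(M),f=f,c=np.array([P["cx"],P["cy"]]))
def load(name): 
    z=np.load(f"pics/{name}.npz"); return {k:z[k] for k in z}
def dirs(v,uv):
    uv=np.atleast_2d(uv).astype(float); a=(uv-v["c"])/v["f"]
    return np.c_[a[:,0],-a[:,1],-np.ones(len(a))]@v["M"][:3,:3].T
def onplane(v,uv,z):
    D=dirs(v,uv);o=v["M"][:3,3]; return o+D*((z-o[2])/D[:,2])[:,None]
def cloud(v):
    H,W=v["d"].shape; u,w=np.meshgrid(np.arange(W),np.arange(H))
    D=dirs(v,np.c_[u.ravel(),w.ravel()]); X=v["M"][:3,3]+D*v["d"].ravel()[:,None]
    X[v["d"].ravel()==0]=np.nan; return X.reshape(H,W,3)
def proj(v,X):
    X=np.atleast_2d(X); c=(X-v["M"][:3,3])@v["M"][:3,:3]
    return np.c_[c[:,0]/-c[:,2],-c[:,1]/-c[:,2]]*v["f"]+v["c"]
def crop(v,name,x0,y0,x1,y1,s):
    cv2.imwrite(f"pics/{name}.png",cv2.resize(v["p"][y0:y1,x0:x1,::-1],None,fx=s,fy=s,interpolation=cv2.INTER_CUBIC))
E
python3 - <<'E'
from h import *
print([k for k in ctrl.camera_params("scene")])
for n in ["scene","side"]:
    v=grab(n,n+"1"); X=cloud(v)
    # bench plane height check
    z=X[...,2]; m=(abs(z)<.01); print(n,np.nanmedian(z[m]), np.nanstd(z[m]), (v["d"]==0).mean())
    # height map
    Z=np.nan_to_num(z); im=np.clip(Z/.13*255,0,255).astype(np.uint8)
    cv2.imwrite(f"pics/z_{n}.png",cv2.applyColorMap(im,cv2.COLORMAP_JET))
    if n=="scene": crop(v,"c1",130,150,420,360,2.7)
    else: crop(v,"c2",150,110,470,370,2.4)
E
```

```text
['vertical_fov', 'cx', 'cy', 'cam_to_world']
scene -0.0003472009764511341 0.0029219569459254936 0.005909863945578232
side 0.00047543192976240434 0.0026344430518690123 0.003928571428571429
```

View pics/c1.png

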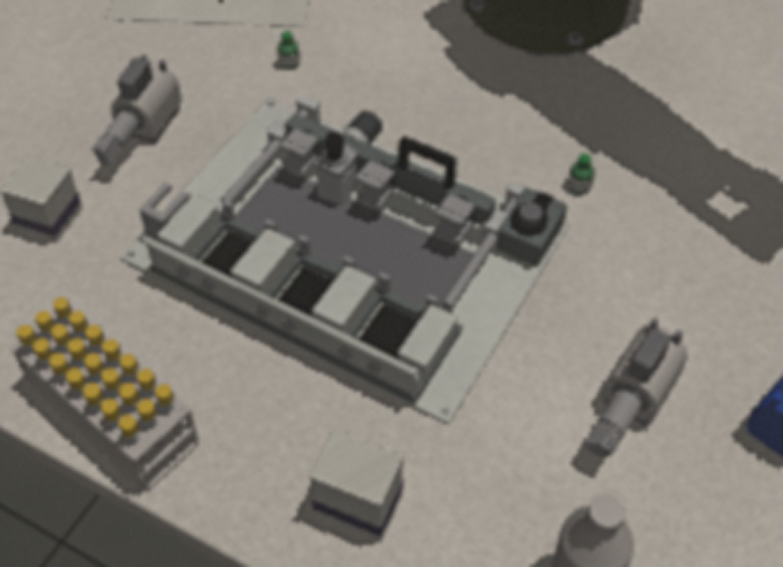

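View pics/c2.png

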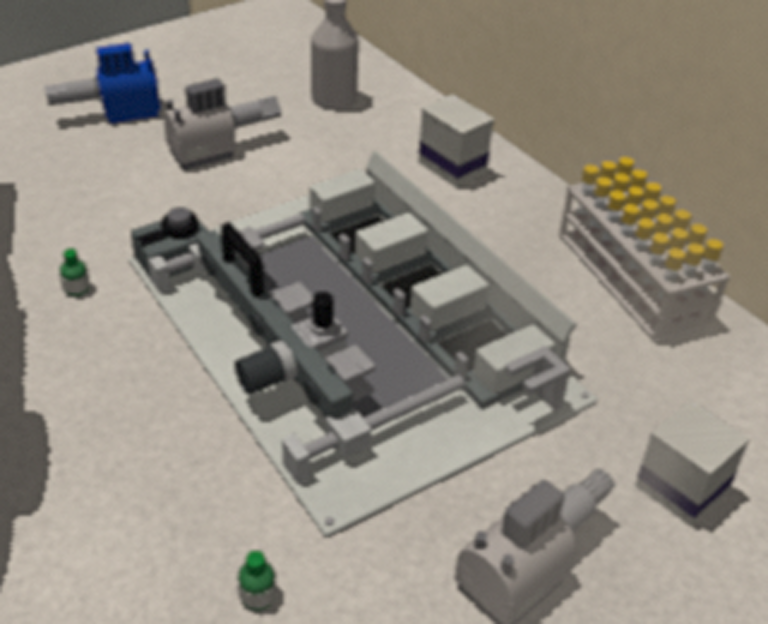

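View pics/z_side.png

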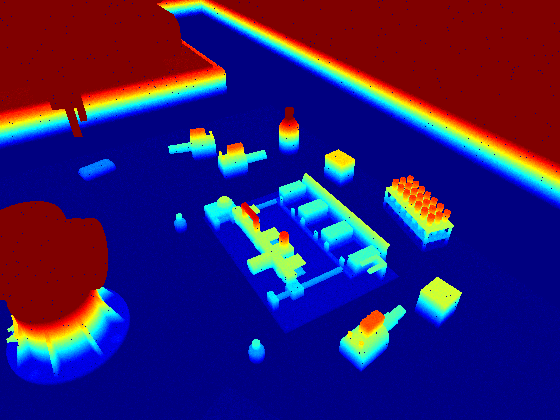

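```bash
python3 - <<'E'
from h import *
for n in ["scene1","side1"]:
    v=load(n);X=cloud(v).reshape(-1,3);C=v["p"].reshape(-1,3)
    m=(X[:,0]>.15)&(X[:,0]<1.0)&(X[:,1]>-.5)&(X[:,1]<.5)&(X[:,2]>-.02)&(X[:,2]<.2)
    X=X[m];C=C[m];o=np.argsort(X[:,2]);X=X[o];C=C[o]
    im=np.zeros((425,500,3),np.uint8); zi=np.zeros((425,500),np.float32)
    r=((1.0-X[:,0])*500).astype(int);c=((.5-X[:,1])*500).astype(int)
    im[r.clip(0,424),c.clip(0,499)]=C[:,::-1]; zi[r.clip(0,424),c.clip(0,499)]=X[:,2]
    cm=cv2.applyColorMap(np.clip(zi/.13*255,0,255).astype(np.uint8),cv2.COLORMAP_JET)
    cv2.imwrite(f"pics/top_{n}.png",np.hstack([cv2.dilate(im,np.ones((2,2))),cv2.dilate(cm,np.ones((2,2)))])[:, :])
a=cv2.imread("pics/top_scene1.png");b=cv2.imread("pics/top_side1.png")
cv2.imwrite("pics/top.png",cv2.resize(np.vstack([a[:,500:],b[:,500:]]),(500*600//850*1,600)) if 0 else np.hstack([a[:,620:][:, :],b[:,620:]])[:,:])
E
```

```text
(no output)
```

View pics/top.png

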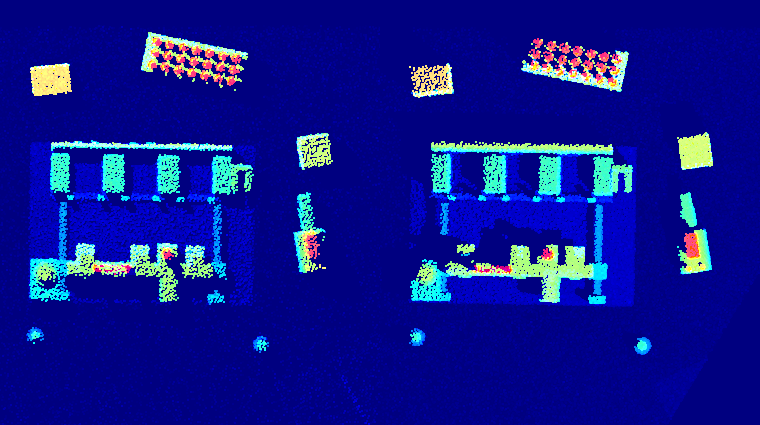

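```bash
python3 - <<'E'
from h import *
from scipy import ndimage
for n in ["scene1","side1"]:
    v=load(n);X=cloud(v).reshape(-1,3);X=X[~np.isnan(X[:,0])]
    reg=(X[:,0]>.6)&(X[:,0]<.74)&(X[:,1]>-.25)&(X[:,1]<.2)
    B=X[reg&(X[:,2]>.071)&(X[:,2]<.078)&(X[:,0]>.69)]
    c=B.mean(0);w=np.linalg.eigh(np.cov(B[:,:2].T))[1][:,1]; w*=np.sign(w[1]); yaw=np.arctan2(-w[0],w[1])
    Rm=np.array([[np.cos(yaw),-np.sin(yaw)],[np.sin(yaw),np.cos(yaw)]])
    L=(B[:,:2])@Rm; print(n,len(B),"yaw",yaw, "bulk lx",np.percentile(L[:,0],[2,50,98]),"ly",np.percentile(L[:,1],[1,99]),np.median(B[:,2]))
    K=X[reg&(X[:,2]>.052)&(X[:,2]<.06)];L=K[:,:2]@Rm
    h=np.histogram(L[:,1],bins=np.arange(-.25,.2,.004)); 
    im=np.zeros((150,500),np.uint8); im[((L[:,0]-.58)*500).astype(int).clip(0,149),((L[:,1]+.3)*500).astype(int).clip(0,499)]=1
    im=cv2.morphologyEx(im,cv2.MORPH_CLOSE,np.ones((5,5)));lab,k=ndimage.label(im)
    for i in range(1,k+1):
        r,cc=np.where(lab==i)
        if len(r)>150: print("  lx %.4f %.4f ly %.4f %.4f"%(r.min()/500+.58,(r.max()+1)/500+.58,cc.min()/500-.3,(cc.max()+1)/500-.3),len(r))
E
```

```text
scene1 167 yaw -0.016454181548331767 bulk lx [0.70721043 0.710148   0.7141431 ] ly [-0.18727961  0.16315544] 0.07281042454050368
  lx 0.6140 0.6920 ly 0.0220 0.0660 700
  lx 0.6140 0.6920 ly 0.1340 0.1700 613
  lx 0.6160 0.6920 ly -0.2340 -0.1520 874
  lx 0.6160 0.6920 ly -0.0880 -0.0440 717
side1 238 yaw -0.016241448320804756 bulk lx [0.70404676 0.70808712 0.71302064] ly [-0.19006582  0.16058909] 0.07272290078824695
  lx 0.6120 0.7060 ly -0.2160 0.1700 3445
```

```bash
cat > heads.py <<'E'
from h import *
def head(vs,x0,x1,y0,y1):
    for n,v in vs:
        X=cloud(v).reshape(-1,3);X=X[~np.isnan(X[:,0])]
        X=X[(X[:,0]>x0)&(X[:,0]<x1)&(X[:,1]>y0)&(X[:,1]<y1)]
        Rb=X[(X[:,2]>.098)&(X[:,2]<.115)]
        A=X[(X[:,2]>.03)]
        box=cv2.minAreaRect((Rb[:,:2]*1000).astype(np.float32))
        print(n,len(Rb),"rib c",np.round(np.array(box[0]),1),np.round(box[1],1),box[2], "zmax",np.percentile(X[:,2],99))
        # spindle: top points z .048-.062 away
        c=np.array(box[0])/1000
        S=A[(np.linalg.norm(A[:,:2]-c,axis=1)>.062)&(A[:,2]>.044)&(A[:,2]<.064)]
        if len(S)>8:
            d=S[:,:2].mean(0)-c; yaw=np.arctan2(-d[1],-d[0])
            r=(S[:,:2]-c)@(d/np.linalg.norm(d)); print("   spindle dir yaw(head x axis)",yaw,"ext",r.min(),r.max(),"mean",S.mean(0),len(S))
E
python3 - <<'E'
from heads import *
vs=[(n,load(n)) for n in ["scene1","side1"]]
print("right");head(vs,.42,.64,-.43,-.28)
print("left");head(vs,.42,.75,.2,.36)
v=vs[0][1];X=cloud(v)
for p in [(181,187),(168,207),(368,290),(353,310),(427,300),(176,180)]: print(p,X[p[1],p[0]])
crop(v,"ch1",145,160,215,220,8);crop(v,"ch2",335,260,395,330,8)
v=vs[1][1];crop(v,"ch3",330,295,415,375,8);crop(v,"ch4",160,120,280,190,6)
E
```

```text
right
scene1 74 rib c [ 512.5 -362.6] [55.4 26.5] 6.8470683097839355 zmax 0.10403881470288057
   spindle dir yaw(head x axis) -2.9441834429157834 ext 0.06223735919356019 0.10170233537347428 mean [ 0.59377871 -0.34630485  0.05388025] 83
side1 294 rib c [ 509.2 -363.2] [49.9 25.6] 9.949610710144043 zmax 0.10470782892022976
   spindle dir yaw(head x axis) -3.0349605081637114 ext 0.061088089142487256 0.10500085655744598 mean [ 0.58951783 -0.35461113  0.05655271] 200
left
scene1 48 rib c [586.8 354.9] [ 9.8 47.4] 88.31438446044922 zmax 0.09581757157210072
   spindle dir yaw(head x axis) 3.072134237553232 ext -0.14568399668910365 0.10213369110846988 mean [0.66737851 0.34928807 0.05305704] 95
side1 43 rib c [585.5 352. ] [49.3 13.3] 2.46700382232666 zmax 0.10003370736829324
   spindle dir yaw(head x axis) 3.1037515189277265 ext 0.06209201148652479 0.10396162207943795 mean [0.66777044 0.34888057 0.05305723] 82
(181, 187) [ 0.53096307 -0.3447632   0.07335905]
(168, 207) [ 0.60944415 -0.34501873  0.04529255]
(368, 290) [nan nan nan]
(353, 310) [0.67344673 0.35185411 0.0508931 ]
(427, 300) [0.55768719 0.52169126 0.07103655]
(176, 180) [ 0.53353192 -0.35787761  0.10258009]
```

View pics/ch1.png

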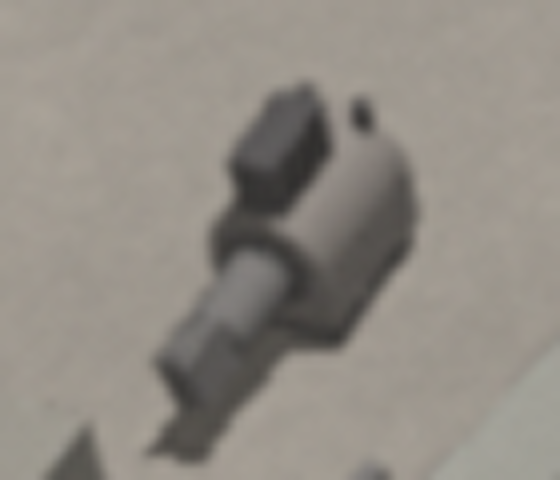

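View pics/ch4.png

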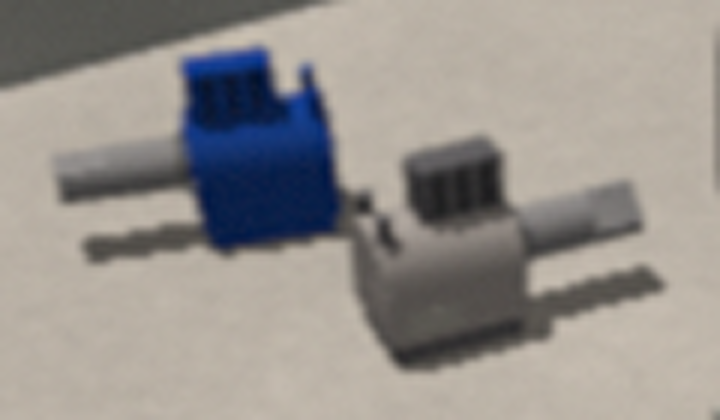

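```bash
python3 - <<'E'
from h import *
o=ctrl.get_obs();T=T_of(o);print(T.round(3));print(T@ctrl.camera_params("wrist")["mount"])
E
```

```text
[[-0.     0.338  0.941  0.186]
 [-0.     0.941 -0.338  0.518]
 [-1.    -0.001 -0.     0.205]
 [ 0.     0.     0.     1.   ]]
[[ 3.37886714e-01 -9.12437501e-01 -2.30847081e-01  1.19311076e-01]
 [ 9.41186451e-01  3.27772957e-01  8.20545756e-02  5.41464977e-01]
 [ 7.95758567e-04 -2.44995296e-01  9.69523941e-01  3.84672958e-01]
 [ 0.00000000e+00  0.00000000e+00  0.00000000e+00  1.00000000e+00]]
```

{"method": "send_rows", "body": {
  "rows": [
    [[20,-15,20,0.03],[40,-15,20,0.03],[45,-15,0,0.03],[45,-18,0,0.03],[45,-18,0,0.03],[45,-18,0,0.03],[45,-18,0,0.03],[45,-18,0,0.03],[45,-18,0,0.03],[24,-12,0,0.035],[0,0,0,0],[0,0,0,0]]
  ],
  "grip": -1,
  "newtons": 40
}}

```text
time_s: 1.45
ee_pos: [0.5849, 0.3524, 0.2448]
eef_rot: [-2.815, 1.57, -2.856]
force: [-0.3, -0.1, 1.2]
grip_width: 0.0943
```

```bash
python3 - <<'E'
from heads import *
v=grab("wrist","w1")
o=ctrl.get_obs();print(o["ee_pos"],o["qpos"],o["time_s"])
head([("w",v)],.42,.75,.2,.45)
E
```

```text
[0.58435975 0.35299161 0.24525292] [ 4.89700853e-01  5.90513678e-01  1.01784393e+00  1.67127933e-04
  1.53368575e+00 -1.04114546e+00] 1.5
w 1030 rib c [587.7 364.3] [25.5 49.7] 85.26400756835938 zmax 0.38277750093590907
   spindle dir yaw(head x axis) 2.79361883148114 ext -0.10087708272005427 0.10223478173432717 mean [0.64868377 0.34221025 0.05384622] 726
```

View pics/w1.png

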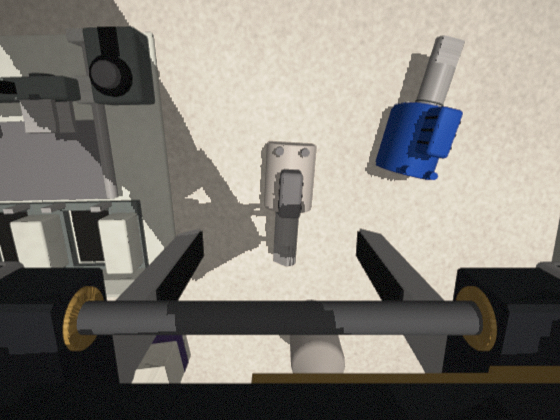

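```bash
python3 - <<'E'
from h import *
out=[]
for n in ["scene1","side1","w1"]:
    v=load(n);X=cloud(v).reshape(-1,3);X=X[~np.isnan(X[:,0])]
    X=X[(X[:,0]>.48)&(X[:,0]<.72)&(X[:,1]>.25)&(X[:,1]<.45)&(X[:,2]<.15)];X=X[np.argsort(X[:,2])]
    print(n,np.median(X[X[:,2]<.02][:,2]),np.percentile(X[:,2],99.5))
    for a,b in [(.62,.65),(.65,.67),(.67,.70),(.575,.60),(.55,.57)]:
        S=X[(X[:,0]>a)&(X[:,0]<b)&(X[:,2]>.03)]; print("  x",a,b,"y range",np.percentile(S[:,1],[2,98]).round(4),"y at top",S[S[:,2]>np.percentile(S[:,2],80)][:,1].mean().round(4), "z98",np.percentile(S[:,2],98).round(4))
E
```

```text
scene1 -0.0006276271626317609 0.10480746759779708
  x 0.62 0.65 y range [0.3453 0.3736] y at top 0.3581 z98 0.06
  x 0.65 0.67 y range [0.3421 0.3708] y at top 0.358 z98 0.0602
  x 0.67 0.7 y range [0.3404 0.3689] y at top 0.3581 z98 0.06
  x 0.575 0.6 y range [0.3365 0.3929] y at top 0.3632 z98 0.1064
  x 0.55 0.57 y range [0.3391 0.3959] y at top 0.3647 z98 0.1043
side1 0.0005303608560111028 0.1046968865011117
  x 0.62 0.65 y range [0.3413 0.3653] y at top 0.3561 z98 0.0615
  x 0.65 0.67 y range [0.3385 0.3586] y at top 0.3543 z98 0.0612
  x 0.67 0.7 y range [0.3358 0.3584] y at top 0.3555 z98 0.0598
  x 0.575 0.6 y range [0.3309 0.3702] y at top 0.3597 z98 0.1051
  x 0.55 0.57 y range [0.3333 0.3748] y at top 0.361 z98 0.1041
w1 0.00020483577802826725 0.10488453852924384
  x 0.62 0.65 y range [0.345  0.3729] y at top 0.3591 z98 0.0601
  x 0.65 0.67 y range [0.3428 0.3711] y at top 0.3577 z98 0.0601
  x 0.67 0.7 y range [0.3405 0.3692] y at top 0.3586 z98 0.0595
  x 0.575 0.6 y range [0.3358 0.392 ] y at top 0.3644 z98 0.1053
  x 0.55 0.57 y range [0.3382 0.3948] y at top 0.3652 z98 0.1045
```

```bash
cat > spin.py <<'E'
from h import *
def spin(v,tip,yaw,za,lo=-.026,hi=-.003,rad=.02,show=True):
    # cross-section of spindle flats region; tip xy, yaw of head x axis, za axis height. returns angle of the flat normal from up
    X=cloud(v).reshape(-1,3);X=X[~np.isnan(X[:,0])]
    c,s=np.cos(yaw),np.sin(yaw); d=X[:,:2]-np.array(tip)[:2]
    lx=d@[c,s];ly=d@[-s,c];lz=X[:,2]-za
    m=(lx>-lo*0+.003)&(lx<-lo)&(abs(ly)<rad)&(lz>-.005)&(lz<.02)
    y,z=ly[m],lz[m]
    b=np.round(y/.0015).astype(int)
    for k in np.unique(b):
        if (b==k).sum()>4: print("  y %.1f z %.1f n%d"%(k*1.5,np.median(z[b==k])*1000,(b==k).sum()))
    return y,z
E
python3 - <<'E'
from spin import *
v=load("w1"); d=np.array([-np.cos(3.059),-np.sin(3.059)])
rib=np.array([.5877,.3643]); tip=rib+d*.102; print(tip)
spin(v,tip,3.059,.044)
print("scene");spin(load("scene1"),tip,3.059,.044)
E
```

```text
[0.6893523  0.35588512]
  y -13.5 z 3.9 n7
  y -12.0 z 6.9 n15
  y -10.5 z 9.7 n17
  y -9.0 z 11.0 n18
  y -7.5 z 12.2 n19
  y -6.0 z 13.4 n20
  y -4.5 z 14.2 n18
  y -3.0 z 14.8 n20
  y -1.5 z 14.8 n18
  y 0.0 z 14.7 n21
  y 1.5 z 13.4 n21
  y 3.0 z 12.5 n22
  y 4.5 z 11.0 n19
  y 6.0 z 9.5 n16
  y 7.5 z 8.4 n20
  y 9.0 z 7.3 n20
  y 10.5 z 5.6 n19
  y 12.0 z 4.4 n20
  y 13.5 z 2.6 n19
  y 15.0 z 1.3 n18
  y 16.5 z 0.0 n8
scene
  y -12.0 z 4.3 n7
  y -9.0 z 10.4 n5
  y -7.5 z 11.5 n5
  y -6.0 z 11.0 n5
  y -3.0 z 13.1 n5
  y 3.0 z 11.7 n5
```

{"method": "send_rows", "body": {
  "rows": [
    [[3,11,0,-0.043],[0,0,-30,0],[0,0,-40,0],[0,0,-40,0],[0,0,-35,0],[0,0,-20,0],[0,0,0,0],[0,0,0,0]]
  ]
}}

```text
time_s: 2.3
ee_pos: [0.5876, 0.3645, 0.0818]
eef_rot: [0.623, 1.57, 0.541]
force: [1.0, -1.1, 0.3]
grip_width: 0.0941
```

{"method": "send_rows", "body": {
  "rows": [
    [[0,0,0,0],[0,0,0,0],[0,0,0,0],[0,0,0,0],[0,0,0,0],[0,0,0,0],[0,0,10,0],[0,0,20,0],[0,0,30,0],[0,0,40,0],[0,0,0,0]]
  ],
  "grip": 1,
  "newtons": 50
}}

```text
time_s: 3.4
ee_pos: [0.5896, 0.3646, 0.1877]
eef_rot: [0.586, 1.561, 0.503]
force: [-0.0, 0.8, -0.3]
grip_width: 0.0094
```

```bash
python3 - <<'E'
from h import *
v=grab("scene","s2"); crop(v,"s2c",250,120,450,330,2.8)
grab("wrist","w2")
print(ctrl.get_obs()["qpos"])
E
```

```text
[ 5.00939756e-01  6.41852457e-01  1.08186865e+00 -2.29937013e-05
  1.41588295e+00 -9.87038587e-01]
```

View pics/s2c.png

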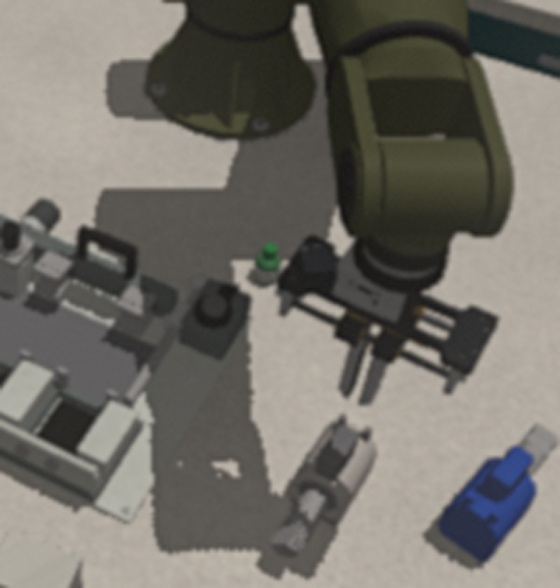

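{"method": "send_rows", "body": {
  "rows": [
    [[0,0,10,0],[0,0,20,0],[0,0,27,0],[0,0,0,0],[0,0,0,0],[0,0,0,0],[0,0,0,0],[0,0,0,0],[0,0,0,0],[0,0,0,0],[0,0,0,0],[0,0,0,0]]
  ],
  "grip": -1
}}

```text
time_s: 4.7
ee_pos: [0.5879, 0.3636, 0.2374]
eef_rot: [1.52, 1.571, 1.437]
force: [0.1, 0.7, 0.2]
grip_width: 0.0927
```

```bash
python3 - <<'E'
from heads import *
from spin import *
v=grab("wrist","w3")
o=ctrl.get_obs();print(o["ee_pos"],o["grip_width"],o["time_s"])
head([("w",v)],.42,.7,.29,.45)
E
```

```text
[0.58790947 0.36361714 0.23745147] 0.09357104387931421 4.75
w 1072 rib c [587.9 364.4] [24.8 49.8] 84.71498107910156 zmax 0.37542271105180064
   spindle dir yaw(head x axis) 3.042353584659497 ext 0.06070378785369145 0.10269124758710464 mean [0.66916559 0.35633135 0.0543556 ] 701
```

{"method": "send_rows", "body": {
  "rows": [
    [[0,0.5,-30,-0.005],[0,0,-40,0],[0,0,-40,0],[0,0,-30,0],[0,0,-16,0],[0,0,0,0],[0,0,0,0]]
  ],
  "grip": -0.3
}}

```text
time_s: 5.45
ee_pos: [0.5885, 0.3645, 0.083]
eef_rot: [0.593, 1.569, 0.506]
force: [-0.1, 0.3, 0.7]
grip_width: 0.0611
```

{"method": "send_rows", "body": {
  "rows": [
    [[0,0,0,0],[0,0,0,0],[0,0,0,0],[0,0,0,0],[0,0,0,0],[0,0,0,0],[0,0,0,0],[0,0,0,0],[0,0,0,0],[0,0,0,0]]
  ],
  "grip": 1,
  "newtons": 50
}}

```text
time_s: 6.45
ee_pos: [0.588, 0.3641, 0.0816]
eef_rot: [0.17, 1.571, 0.082]
force: [-0.1, -2.4, 3.2]
grip_width: 0.0237
```

{"method": "send_rows", "body": {
  "rows": [
    [[0,0,10,0],[0,0,25,0],[0,0,35,0],[0,0,30,0],[0,0,0,0],[0,0,0,0]]
  ]
}}

```text
time_s: 7.05
ee_pos: [0.5875, 0.364, 0.1801]
eef_rot: [-2.612, 1.569, -2.699]
force: [-0.1, -0.7, -7.1]
grip_width: 0.0235
```

```bash
python3 - <<'E'
from h import *
grab("wrist","w4")
yaw=-.0164;Rm=np.array([[np.cos(yaw),-np.sin(yaw)],[np.sin(yaw),np.cos(yaw)]])
for n in ["w1","scene1","w3"]:
    v=load(n);X=cloud(v).reshape(-1,3);X=X[~np.isnan(X[:,0])]
    L=X.copy();L[:,:2]=X[:,:2]@Rm
    K=L[(L[:,2]>.050)&(L[:,2]<.062)&(L[:,0]>.6)&(L[:,0]<.70)&(L[:,1]<.2)]
    for a,b in [(-.1,-.03),(.01,.08),(.12,.19)]:
        k=K[(K[:,1]>a)&(K[:,1]<b)]
        if len(k)>30: print(n,len(k),"y",np.percentile(k[:,1],[1,2,50,98,99]).round(4),"x",np.percentile(k[:,0],[2,98]).round(4),np.median(k[:,2]).round(4))
    B=L[(L[:,2]>.067)&(L[:,2]<.080)&(L[:,0]>.69)&(L[:,0]<.73)&(L[:,1]<.17)&(L[:,1]>-.2)]
    if len(B): print(" bulk",len(B),np.percentile(B[:,0],[2,50,98]).round(4),np.percentile(B[:,1],[1,99]))
E
```

```text
w1 1574 y [0.0262 0.0268 0.048  0.0646 0.0649] x [0.6173 0.677 ] 0.0558
w1 1633 y [0.1353 0.136  0.1537 0.1695 0.1697] x [0.6177 0.6995] 0.0558
 bulk 124 [0.7053 0.7082 0.7141] [0.13919875 0.16093689]
scene1 256 y [-0.0862 -0.0843 -0.0649 -0.0455 -0.045 ] x [0.618  0.6902] 0.0552
scene1 273 y [0.0242 0.0255 0.0449 0.0639 0.0642] x [0.6175 0.6889] 0.0551
scene1 255 y [0.1345 0.1348 0.1518 0.1681 0.1686] x [0.6172 0.69  ] 0.0553
 bulk 241 [0.707  0.7103 0.7141] [-0.1857211   0.16565941]
w3 1182 y [0.0261 0.0267 0.0495 0.0648 0.0651] x [0.6172 0.663 ] 0.0557
w3 1560 y [0.1359 0.1366 0.1553 0.1696 0.1697] x [0.6177 0.6993] 0.0558
 bulk 36 [0.7056 0.7069 0.7082] [0.15115619 0.1635512 ]
```

View pics/w4.png

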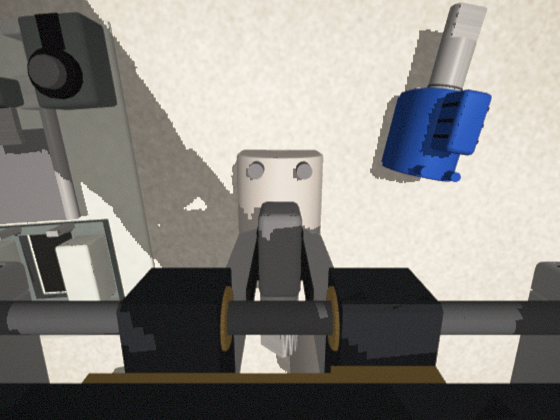

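{"method": "send_rows", "body": {
  "rows": [
    [[3,-12,2,-0.15],[3,-12,2,-0.15],[3,-12,2,-0.15],[3,-12,2,-0.15],[3,-12,2,-0.15],[3,-12,0,-0.15],[3,-12,0,-0.15],[3,-12,0,-0.15],[3,-12,0,-0.15],[3,-12,0,-0.15],[3,-12,0,-0.15],[3,-12,0,-0.15]]
  ]
}}

```text
time_s: 8.3
ee_pos: [0.6232, 0.2194, 0.1886]
eef_rot: [-0.977, 1.567, -2.871]
force: [-0.1, -0.6, -7.9]
grip_width: 0.0241
```

{"method": "send_rows", "body": {
  "rows": [
    [[3,-14,0,-0.15],[3,-14,0,-0.15],[3,-14,0,-0.15],[3,-14,0,-0.15],[3,-14,0,-0.15],[3,-15,0,-0.15],[3,-15,0,-0.15],[3,-15,0,-0.15],[2,-15,0,-0.07],[0,0,0,0],[0,0,0,0],[0,0,0,0]]
  ]
}}

```text
time_s: 9.5
ee_pos: [0.6495, 0.0907, 0.1903]
eef_rot: [-0.033, 1.569, 3.094]
force: [-0.5, -0.5, -6.8]
grip_width: 0.0235
```

```bash
python3 - <<'E'
from h import *
o=ctrl.get_obs();T=T_of(o);print(o["ee_pos"],o["qpos"],"psi",np.arctan2(T[1,2],T[0,2]),o["time_s"])
v=grab("scene","s5");crop(v,"s5c",160,120,420,330,2.8)
X=cloud(v).reshape(-1,3);X=X[~np.isnan(X[:,0])]
S=X[(X[:,0]<.615)&(X[:,0]>.52)&(abs(X[:,1]-.09)<.03)&(X[:,2]>.145)&(X[:,2]<.175)]
for a in np.arange(.53,.615,.01):
    k=S[(S[:,0]>=a)&(S[:,0]<a+.01)]
    if len(k)>3: print(a.round(3),np.percentile(k[:,1],[5,95]).round(4),k[:,2].max().round(4),len(k))
E
```

```text
[0.6494975  0.09073213 0.19034686] [8.28691604e-02 5.52306756e-01 1.20078171e+00 2.21734890e-04
 1.39016461e+00 1.66806470e+00] psi 3.127153472070169 9.5
0.55 [0.0811 0.0912] 0.1698 10
0.56 [0.0889 0.107 ] 0.1677 5
0.57 [0.0859 0.1061] 0.1681 19
0.58 [0.0914 0.1063] 0.1697 19
0.59 [0.0938 0.107 ] 0.1672 21
0.6 [0.0995 0.1064] 0.1662 10
```

View pics/s5c.png

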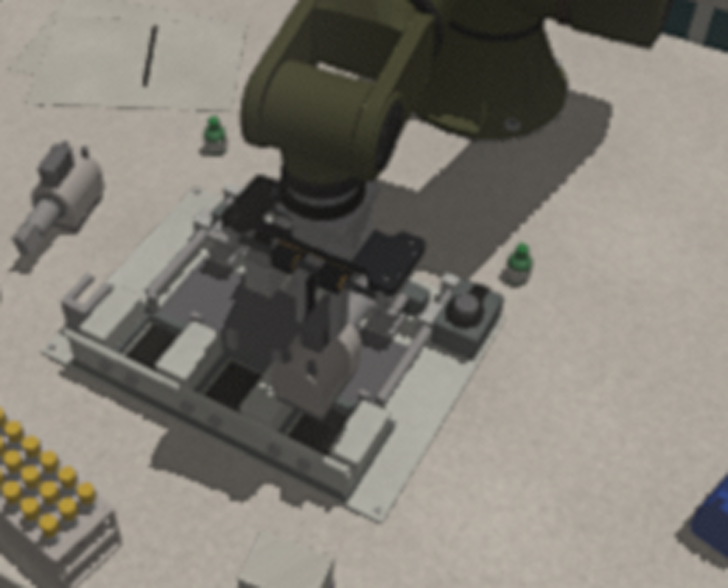

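{"method": "send_rows", "body": {
  "rows": [
    [[0,-1,-20,0],[0,0,-25,0],[0,0,-20,0],[0,0,-15,0],[0,0,-8,0],[0,0,-5,0],[0,0,-4,0],[0,0,-3,0],[0,0,0,0],[0,0,0,0]]
  ]
}}

```text
time_s: 10.55
ee_pos: [0.6496, 0.0894, 0.0916]
eef_rot: [-0.163, 1.57, 2.963]
force: [-3.9, 0.9, -7.9]
grip_width: 0.0238
```

{"method": "send_rows", "body": {
  "rows": [
    [[0,0,-2,0],[0,0,-1,0],[0,0,0,0],[0,0,0,0]]
  ]
}}

```text
time_s: 10.95
ee_pos: [0.6497, 0.0894, 0.0899]
eef_rot: [-0.595, 1.571, 2.531]
force: [-10.6, 0.6, 3.3]
grip_width: 0.0235
```

{"method": "send_rows", "body": {
  "rows": [
    [[-1,0,0,0],[-1,0,0,0],[0,0,0,0],[0,0,0,0]]
  ]
}}

```text
time_s: 11.35
ee_pos: [0.6488, 0.0893, 0.0896]
eef_rot: [-2.985, 1.568, 0.141]
force: [-0.6, 1.8, 2.9]
grip_width: 0.0235
```

{"method": "send_rows", "body": {
  "rows": [
    [[0,0,0,0],[0,0,0,0],[0,0,0,0],[0,0,0,0],[0,0,0,0],[0,0,10,0],[0,0,25,0],[0,0,40,0],[-40,0,40,0],[-40,0,20,0],[0,0,0,0],[0,0,0,0]]
  ],
  "grip": -1
}}

```text
time_s: 12.55
ee_pos: [0.5727, 0.0892, 0.2202]
eef_rot: [-3.034, 1.569, 0.092]
force: [-0.1, -0.2, -0.9]
grip_width: 0.0941
```

```bash
cat > look.py <<'E'
from spin import *
def headrib(v,x0,x1,y0,y1,zr=(.098,.12)):
    X=cloud(v).reshape(-1,3);X=X[~np.isnan(X[:,0])]
    X=X[(X[:,0]>x0)&(X[:,0]<x1)&(X[:,1]>y0)&(X[:,1]<y1)]
    Rb=X[(X[:,2]>zr[0])&(X[:,2]<zr[1])]
    box=cv2.minAreaRect((Rb[:,:2]*1000).astype(np.float32)); print("rib",np.round(box[0],1),np.round(box[1],1),round(box[2],1),"z",np.percentile(Rb[:,2],[10,50,90]).round(4))
E
python3 - <<'E'
from look import *
o=ctrl.get_obs();print(o["ee_pos"],o["grip_width"])
v=grab("wrist","w6")
headrib(v,.6,.7,.05,.13)
spin(v,[.6616-.114-.002,.0895+.0018],-.0164,.052)
E
```

```text
[0.57266952 0.08918185 0.22021353] 0.09411343710601837
rib [649.1  89.7] [25.  49.3] 88.4 z [0.1102 0.1118 0.1128]
  y -15.0 z 0.1 n5
  y -13.5 z 6.1 n19
  y -12.0 z 8.5 n20
  y -10.5 z 10.4 n41
  y -9.0 z 11.9 n19
  y -7.5 z 12.5 n20
  y -6.0 z 13.6 n39
  y -4.5 z 14.2 n20
  y -3.0 z 14.5 n20
  y -1.5 z 14.4 n39
  y 0.0 z 13.5 n20
  y 1.5 z 12.6 n19
  y 3.0 z 10.9 n39
  y 4.5 z 9.4 n20
  y 6.0 z 8.7 n19
  y 7.5 z 7.1 n39
  y 9.0 z 5.7 n19
  y 10.5 z 4.6 n20
  y 12.0 z 3.1 n22
  y 13.5 z 1.9 n34
  y 15.0 z 0.4 n19
```

View pics/w6.png

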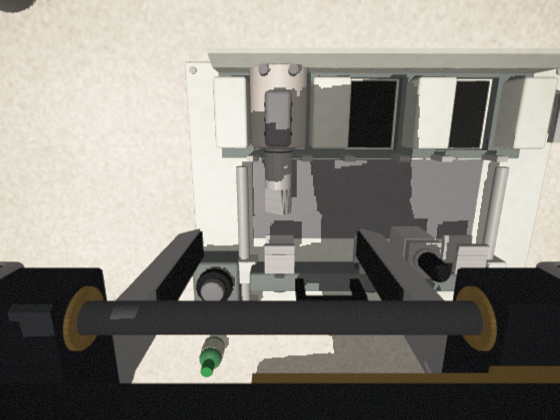

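```bash
python3 - <<'E'
from h import *
v=load("w6");X=cloud(v).reshape(-1,3);X=X[~np.isnan(X[:,0])]
K=X[(abs(X[:,0]-.5855)<.004)&(X[:,1]>-.15)&(X[:,1]<.2)]
b=np.round(K[:,1]/.004).astype(int)
for k in np.unique(b): print(round(k*.004,3),np.percentile(K[b==k][:,2],[10,90]).round(3),end=" | ")
E
```

```text
-0.148 [0.008 0.01 ] | -0.144 [0.008 0.01 ] | -0.14 [0.008 0.01 ] | -0.136 [0.008 0.01 ] | -0.132 [0.008 0.01 ] | -0.128 [0.008 0.01 ] | -0.124 [0.008 0.01 ] | -0.12 [0.008 0.01 ] | -0.116 [0.008 0.01 ] | -0.112 [0.008 0.01 ] | -0.108 [0.008 0.01 ] | -0.104 [0.008 0.01 ] | -0.1 [0.008 0.01 ] | -0.096 [0.008 0.01 ] | -0.092 [0.008 0.01 ] | -0.088 [0.008 0.01 ] | -0.084 [0.008 0.01 ] | -0.08 [0.008 0.01 ] | -0.076 [0.008 0.01 ] | -0.072 [0.008 0.01 ] | -0.068 [0.008 0.01 ] | -0.064 [0.008 0.01 ] | -0.06 [0.008 0.01 ] | -0.056 [0.008 0.01 ] | -0.052 [0.008 0.01 ] | -0.048 [0.008 0.01 ] | -0.044 [0.008 0.01 ] | -0.04 [0.009 0.01 ] | -0.036 [0.008 0.01 ] | -0.032 [0.008 0.01 ] | -0.028 [0.009 0.01 ] | -0.024 [0.008 0.011] | -0.02 [0.008 0.01 ] | -0.016 [0.008 0.01 ] | -0.012 [0.008 0.01 ] | -0.008 [0.008 0.01 ] | -0.004 [0.009 0.01 ] | 0.0 [0.009 0.011] | 0.004 [0.009 0.01 ] | 0.008 [0.009 0.01 ] | 0.012 [0.008 0.01 ] | 0.016 [0.008 0.01 ] | 0.02 [0.007 0.01 ] | 0.024 [0.008 0.01 ] | 0.028 [0.008 0.342] | 0.032 [0.228 0.297] | 0.036 [0.226 0.294] | 0.04 [0.257 0.337] | 0.044 [0.009 0.342] | 0.048 [0.008 0.011] | 0.052 [0.009 0.01 ] | 0.056 [0.009 0.01 ] | 0.06 [0.008 0.01 ] | 0.064 [0.009 0.01 ] | 0.068 [0.009 0.01 ] | 0.072 [0.008 0.01 ] | 0.076 [0.055 0.059] | 0.08 [0.06  0.063] | 0.084 [0.064 0.067] | 0.088 [0.066 0.068] | 0.092 [0.066 0.068] | 0.096 [0.065 0.067] | 0.1 [0.062 0.066] | 0.104 [0.056 0.061] | 0.108 [0.009 0.01 ] | 0.112 [0.008 0.01 ] | 0.116 [0.008 0.01 ] | 0.12 [0.008 0.01 ] | 0.124 [0.007 0.01 ] | 0.128 [0.008 0.035] | 0.132 [0.035 0.037] | 0.136 [0.257 0.338] | 0.14 [0.238 0.341] | 0.144 [0.24  0.341] | 0.148 [0.242 0.342] | 0.152 [0.008 0.342] | 0.156 [0.008 0.009] | 0.16 [0.007 0.009] | 0.164 [0.007 0.009] | 0.168 [0.007 0.009] | 0.172 [0.008 0.009] | 0.176 [0.007 0.009] | 0.18 [0.007 0.009] | 0.184 [0.008 0.009] | 0.188 [0.007 0.01 ] | 0.192 [0.007 0.009] | 0.196 [0.008 0.009] | 0.2 [0.007 0.009] |
```

{"method": "send_rows", "body": {
  "rows": [
    [[13,2,-30,0],[0,0,-40,0],[0,0,-20,0],[0,0,0,0],[0,0,0,0],[0,0,0,0],[0,0,-30,0],[0,0,-30,0],[0,0,-21,0],[0,0,0,0],[0,0,0,0]]
  ],
  "grip": 0.19
}}

```text
time_s: 13.7
ee_pos: [0.5863, 0.0912, 0.0493]
eef_rot: [-3.025, 1.569, 0.1]
force: [0.1, -0.1, 1.3]
grip_width: 0.0378
```

{"method": "send_rows", "body": {
  "rows": [
    [[0,2,0,0],[0,2,0,0],[0,1,0,0],[0,1,0,0],[0,0,0,0]]
  ]
}}

```text
time_s: 14.2
ee_pos: [0.5857, 0.097, 0.0482]
eef_rot: [2.698, 1.57, -0.46]
force: [-0.8, -4.7, 4.3]
grip_width: 0.0384
```

{"method": "send_rows", "body": {
  "rows": [
    [[0,1,0,0],[0,1,0,0],[0,0,0,0]]
  ]
}}

```text
time_s: 14.5
ee_pos: [0.5853, 0.099, 0.0477]
eef_rot: [0.5, 1.57, -2.658]
force: [-2.6, -5.2, 4.0]
grip_width: 0.0381
```

{"method": "send_rows", "body": {
  "rows": [
    [[0,1,0,0],[0,1,0,0],[0,0,0,0]]
  ]
}}

```text
time_s: 14.8
ee_pos: [0.585, 0.1003, 0.0475]
eef_rot: [0.696, 1.569, -2.462]
force: [-3.7, -10.4, 3.7]
grip_width: 0.0381
```

{"method": "send_rows", "body": {
  "rows": [
    [[0,1,0,0],[0,0,-1,0],[0,0,-1,0],[0,0,-1,0],[0,0,0,0]]
  ]
}}

```text
time_s: 15.3
ee_pos: [0.5845, 0.1009, 0.0442]
eef_rot: [0.531, 1.567, -2.628]
force: [-6.0, -11.5, 3.1]
grip_width: 0.0385
```

{"method": "send_rows", "body": {
  "rows": [
    [[0,0,-1,0],[0,0,-1,0],[0,0,-1,0],[0,0,-1,0],[0,0,-1,0],[0,0,0,0]]
  ]
}}

```text
time_s: 15.9
ee_pos: [0.5845, 0.101, 0.0391]
eef_rot: [0.508, 1.567, -2.651]
force: [-5.9, -11.6, 3.0]
grip_width: 0.0379
```

{"method": "send_rows", "body": {
  "rows": [
    [[0,-4,0,0],[0,-6,0,0],[0,0,30,0],[0,0,40,0],[-8,0,40,0],[0,0,40,0],[0,0,20,0],[0,0,0,0],[0,0,0,0]]
  ]
}}

```text
time_s: 16.8
ee_pos: [0.5774, 0.0922, 0.209]
eef_rot: [-0.594, 1.57, 2.532]
force: [0.1, -1.3, -0.7]
grip_width: 0.0378
```

```bash
cat >> look.py <<'E'
def flat(v,rib,yaw,za=.052):
    tip=np.array(rib)-.102*np.array([np.cos(yaw),np.sin(yaw)])
    X=cloud(v).reshape(-1,3);X=X[~np.isnan(X[:,0])]
    c,s=np.cos(yaw),np.sin(yaw); d=X[:,:2]-tip
    lx=d@[c,s];ly=d@[-s,c];lz=X[:,2]-za
    m=(lx>.004)&(lx<.024)&(abs(ly)<.018)&(lz>-.004)&(lz<.02)
    y,z=ly[m]*1000,lz[m]*1000
    m2=(lx>.034)&(lx<.06)&(abs(ly)<.02)&(lz>-.002)&(lz<.02); yr=ly[m2]*1000
    y0=(np.percentile(yr,1)+np.percentile(yr,99))/2
    b=np.round(y/1.5).astype(int); print("round centre y0 %.1f [%.1f %.1f] ztop %.1f"%(y0,np.percentile(yr,1),np.percentile(yr,99),np.percentile(lz[m2],95)*1000))
    ks=[k for k in np.unique(b) if (b==k).sum()>4]; zz=[np.median(z[b==k]) for k in ks]
    print(" ".join("%.1f:%.1f"%(k*1.5,q) for k,q in zip(ks,zz)))
    # fit model: z=min over flats & circle
    from scipy.optimize import least_squares
    def prof(t,yy):
        zc=np.sqrt(np.maximum(225-yy**2,0)); out=zc.copy()
        for a in (t,t+np.pi):
            if abs(np.cos(a))>1e-3:
                l=(10-yy*np.sin(a))/np.cos(a)
                if np.cos(a)>0: out=np.minimum(out,l)
        return out
    yy=np.array(ks)*1.5;zz=np.array(zz); best=None
    for t in np.radians(np.arange(-89,90,1)):
        for oy in np.arange(y0-1.5,y0+1.6,.5):
            k=abs(yy-oy)<13; r=zz[k]-prof(t,yy[k]-oy); e=np.mean(np.minimum(abs(r-np.median(r)),4))
            if best is None or e<best[0]: best=(e,np.degrees(t),oy,np.median(r))
    print("flat normal leans toward +y by %.0f deg, err %.2f oy %.1f dz %.1f"%(best[1],best[0],best[2],best[3]))
E
python3 - <<'E'
from look import *
flat(load("w6"),[.6491,.0897],-.0164)
v=grab("wrist","w7");print(ctrl.get_obs()["ee_pos"])
headrib(v,.6,.7,.05,.14)
flat(v,[.6491,.0897],-.0164)
E
```

```text
round centre y0 0.1 [-14.4 14.6] ztop 15.6
-15.0:0.1 -13.5:5.9 -12.0:8.6 -10.5:10.5 -9.0:11.9 -7.5:12.4 -6.0:13.5 -4.5:14.1 -3.0:14.6 -1.5:14.4 0.0:13.5 1.5:12.6 3.0:10.9 4.5:9.4 6.0:8.7 7.5:7.1 9.0:5.6 10.5:4.8 12.0:2.7 13.5:1.3 15.0:0.4
flat normal leans toward +y by 42 deg, err 0.24 oy 0.1 dz -0.1
[0.57711759 0.09211467 0.20829964]
rib [647.6  90.9] [25.  50.1] 86.4 z [0.11   0.1118 0.1129]
round centre y0 3.7 [-10.8 18.3] ztop 15.6
-9.0:4.4 -7.5:6.7 -6.0:9.5 -4.5:10.1 -3.0:10.1 -1.5:10.2 0.0:10.0 1.5:10.2 3.0:10.0 4.5:10.3 6.0:10.2 7.5:10.3 9.0:10.0 10.5:10.0 12.0:10.4 13.5:10.0 15.0:10.5 16.5:9.7 18.0:9.6
flat normal leans toward +y by -1 deg, err 0.27 oy 4.7 dz 0.2
```

View pics/w7.png

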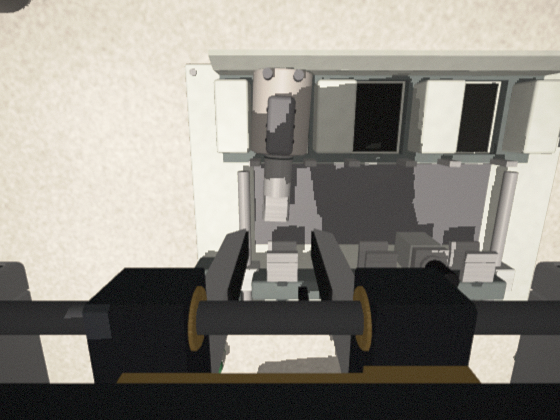

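{"method": "send_rows", "body": {
  "rows": [
    [[36,-2,0,0],[36,0,0,0],[0,0,-40,0],[0,0,-40,0],[0,0,-28,0],[0,0,-10,0],[0,0,0,0],[0,0,0,0]]
  ],
  "grip": -0.1
}}

```text
time_s: 17.65
ee_pos: [0.6501, 0.0902, 0.093]
eef_rot: [-3.007, 1.569, 0.118]
force: [-0.3, -0.8, 0.5]
grip_width: 0.0518
```

{"method": "send_rows", "body": {
  "rows": [
    [[0,0,0,0],[0,0,0,0],[0,0,0,0],[0,0,0,0],[0,0,0,0],[0,0,0,0]]
  ],
  "grip": 1,
  "newtons": 30
}}

```text
time_s: 18.25
ee_pos: [0.6497, 0.0901, 0.0922]
eef_rot: [3.128, 1.57, -0.03]
force: [-1.3, -0.3, 4.4]
grip_width: 0.0238
```

{"method": "send_rows", "body": {
  "rows": [
    [[0,0,0,0],[0,0,0,0],[0,0,0,0],[0,0,0,0],[0,0,30,0],[0,0,45,0],[0,0,45,0],[-10,-40,30,0.03],[-15,-45,0,0.03],[-15,-45,0,0.03],[-15,-45,0,0.03],[-15,-45,0,0.03]]
  ],
  "grip": -0.1
}}

```text
time_s: 19.45
ee_pos: [0.5789, -0.1307, 0.2413]
eef_rot: [2.869, 1.571, -0.138]
force: [1.4, 0.2, -0.6]
grip_width: 0.0515
```

{"method": "send_rows", "body": {
  "rows": [
    [[-15,-48,0,0],[-15,-48,0,0],[-15,-48,0,0],[-15,-48,0,0],[-9,-41,0,0],[0,0,0,0],[0,0,0,0],[0,0,0,0]]
  ],
  "grip": -0.1
}}

```text
time_s: 20.25
ee_pos: [0.5115, -0.3601, 0.2412]
eef_rot: [-2.058, 1.571, 1.218]
force: [0.1, 0.1, -0.4]
grip_width: 0.0517
```

```bash
python3 - <<'E'
from look import *
o=ctrl.get_obs();T=T_of(o);print(o["ee_pos"],o["qpos"],"psi",np.arctan2(T[1,2],T[0,2]),o["time_s"])
v=grab("wrist","w8")
headrib(v,.42,.6,-.43,-.28)
X=cloud(v)
E
```

```text
[ 0.51145665 -0.36011133  0.24123485] [-6.72090518e-01  4.49883932e-01  1.23441722e+00  1.85329679e-04
  1.45735234e+00  7.64044009e-01] psi -3.006951847111361 20.25
rib [ 512.3 -362.6] [49.7 25.1] 8.6 z [0.1018 0.1037 0.1048]
```

View pics/w8.png

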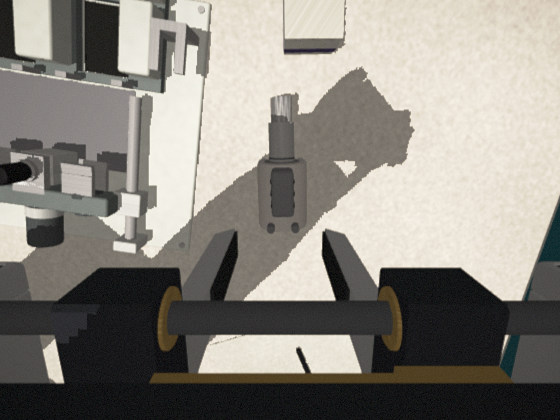

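```bash
python3 - <<'E'
from look import *
flat(load("w8"),[.5123,-.3626],-2.991,.044)
E
```

```text
round centre y0 -0.2 [-14.4 14.0] ztop 15.7
-12.0:-3.2 -10.5:2.3 -9.0:7.8 -7.5:13.7 -6.0:14.0 -4.5:14.5 -3.0:14.7 -1.5:15.0 0.0:15.3 1.5:15.1 3.0:14.6 4.5:14.2 6.0:13.7 7.5:13.1 9.0:11.6 10.5:10.4 12.0:9.2
flat normal leans toward +y by -75 deg, err 0.20 oy -0.7 dz 0.2
```

{"method": "send_rows", "body": {
  "rows": [
    [[1,-2.5,-20,0.016],[0,0,-40,0],[0,0,-40,0],[0,0,-35,0],[0,0,-18,0],[0,0,-6,0],[0,0,0,0],[0,0,0,0]]
  ]
}}

```text
time_s: 21.1
ee_pos: [0.5128, -0.3635, 0.0837]
eef_rot: [2.317, 1.569, -0.674]
force: [0.7, 0.8, -0.1]
grip_width: 0.0518
```

{"method": "send_rows", "body": {
  "rows": [
    [[0,0,0,0],[0,0,0,0],[0,0,0,0],[0,0,0,0],[0,0,0,0],[0,0,0,0],[0,0,0,0]]
  ],
  "grip": 1,
  "newtons": 50
}}

```text
time_s: 21.8
ee_pos: [0.5122, -0.3635, 0.0825]
eef_rot: [2.839, 1.571, -0.153]
force: [-1.4, 2.8, 4.8]
grip_width: 0.0238
```

{"method": "send_rows", "body": {
  "rows": [
    [[0,0,10,0],[0,0,25,0],[0,0,35,0],[0,0,30,0],[3,10,10,0.15],[5,12,0,0.15],[6,12,0,0.15],[7,12,0,0.15],[7,12,0,0.15],[7,12,0,0.15],[7,12,0,0.15],[7,12,0,0.15]]
  ]
}}

```text
time_s: 23.0
ee_pos: [0.5609, -0.2689, 0.1917]
eef_rot: [-1.745, 1.569, 2.752]
force: [0.1, -0.5, -7.1]
grip_width: 0.0232
```

{"method": "send_rows", "body": {
  "rows": [
    [[7,12,0,0.15],[7,12,0,0.15],[7,12,0,0.15],[7,12,0,0.15],[7,12,0,0.15],[7,12,0,0.15],[7,12,0,0.15],[7,12,0,0.15],[7,12,0,0.15],[8,12,0,0.15],[8,12,0,0.15],[4,7,0,0.125]]
  ]
}}

```text
time_s: 24.2
ee_pos: [0.6441, -0.1296, 0.1916]
eef_rot: [2.893, 1.569, 2.882]
force: [0.3, -1.0, -6.9]
grip_width: 0.0236
```

{"method": "send_rows", "body": {
  "rows": [
    [[0,0,0,0],[0,0,0,0]]
  ]
}}

```text
time_s: 24.4
ee_pos: [0.6437, -0.1307, 0.1918]
eef_rot: [3.104, 1.57, 3.083]
force: [-0.2, -0.0, -6.9]
grip_width: 0.0237
```

```bash
python3 - <<'E'
from h import *
o=ctrl.get_obs();T=T_of(o);print(o["ee_pos"],o["qpos"],"psi",np.arctan2(T[1,2],T[0,2]),o["time_s"])
v=grab("scene","s9");crop(v,"s9c",120,120,380,320,2.8)
E
```

```text
[ 0.64369662 -0.13071752  0.19179181] [-2.56002259e-01  5.53502245e-01  1.19563283e+00 -2.39158815e-04
  1.39363262e+00 -1.80618908e+00] psi -0.020567194718092482 24.4
```

View pics/s9c.png

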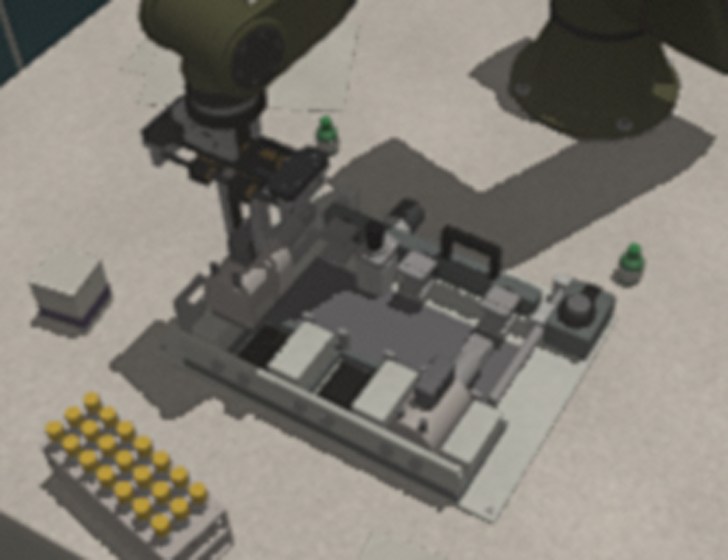

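{"method": "send_rows", "body": {
  "rows": [
    [[1,0,-20,0.004],[0,0,-25,0],[0,0,-20,0],[0,0,-15,0],[0,0,-8,0],[0,0,-5,0],[0,0,-4,0],[0,0,-2,0],[0,0,-2,0],[0,0,0,0],[0,0,0,0]]
  ]
}}

```text
time_s: 25.55
ee_pos: [0.6449, -0.1307, 0.0914]
eef_rot: [-2.892, 1.57, -2.905]
force: [-5.5, -0.9, -5.7]
grip_width: 0.0234
```

{"method": "send_rows", "body": {
  "rows": [
    [[-1,0,0,0],[-1,0,-1,0],[0,0,0,0],[0,0,0,0]]
  ]
}}

```text
time_s: 25.95
ee_pos: [0.6435, -0.1305, 0.0905]
eef_rot: [-0.146, 1.57, -0.159]
force: [1.3, 0.1, -5.9]
grip_width: 0.0237
```

{"method": "send_rows", "body": {
  "rows": [
    [[0,0,-1,0],[0,0,-1,0],[0,0,0,0],[0,0,0,0]]
  ]
}}

```text
time_s: 26.35
ee_pos: [0.6438, -0.1307, 0.0904]
eef_rot: [-0.223, 1.568, -0.236]
force: [-6.0, 0.6, 9.4]
grip_width: 0.0234
```

{"method": "send_rows", "body": {
  "rows": [
    [[0,0,0,0],[0,0,0,0],[0,0,0,0],[0,0,0,0],[0,0,20,0],[0,0,40,0],[0,0,40,0],[-40,0,20,0],[-40,0,0,0],[0,0,0,0],[0,0,0,0]]
  ],
  "grip": 0.1
}}

```text
time_s: 27.45
ee_pos: [0.5632, -0.1306, 0.2089]
eef_rot: [-0.249, 1.57, -0.262]
force: [-0.2, -0.8, 0.9]
grip_width: 0.0423
```

```bash
python3 - <<'E'
from look import *
o=ctrl.get_obs();print(o["ee_pos"])
v=grab("wrist","w10");headrib(v,.6,.7,-.18,-.08)
flat(v,[.6445,-.1305],-.0164)
E
```

```text
[ 0.56316284 -0.13060026  0.20885974]
rib [ 640.6 -130.4] [25.2 44.3] 88.2 z [0.1081 0.1118 0.1129]
round centre y0 -0.4 [-14.9 14.1] ztop 15.8
-12.0:-3.2 -10.5:2.6 -9.0:7.8 -7.5:13.5 -6.0:13.8 -4.5:14.7 -3.0:14.9 -1.5:15.1 0.0:14.8 1.5:15.1 3.0:14.8 4.5:14.1 6.0:13.7 7.5:12.6 9.0:11.7 10.5:10.3 12.0:9.5
flat normal leans toward +y by -75 deg, err 0.31 oy -0.9 dz 0.2
```

View pics/w10.png

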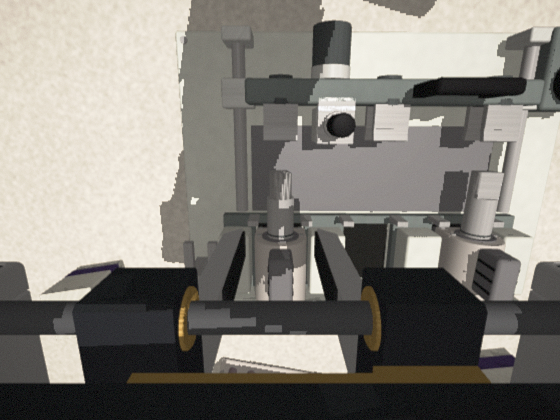

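{"method": "send_rows", "body": {
  "rows": [
    [[19,-0.5,-30,0],[0,0,-40,0],[0,0,-40,0],[0,0,-30,0],[0,0,-14,0],[0,0,-5,0],[0,-2,0,0],[0,-2,0,0],[0,-2,0,0],[0,-1,0,0],[0,0,0,0]]
  ],
  "grip": 0.19
}}

```text
time_s: 28.6
ee_pos: [0.5824, -0.1379, 0.0502]
eef_rot: [0.206, 1.57, 0.193]
force: [-1.2, 4.0, 2.4]
grip_width: 0.0383
```

{"method": "send_rows", "body": {
  "rows": [
    [[0,-1,0,0],[0,-1,0,0],[0,0,0,0]]
  ]
}}

```text
time_s: 28.9
ee_pos: [0.5821, -0.1399, 0.0498]
eef_rot: [0.715, 1.57, 0.703]
force: [-1.9, 4.3, 1.6]
grip_width: 0.0382
```

{"method": "send_rows", "body": {
  "rows": [
    [[0,-1,0,0],[0,-1,0,0],[0,-1,0,0],[0,0,0,0]]
  ]
}}

```text
time_s: 29.3
ee_pos: [0.5818, -0.1423, 0.0495]
eef_rot: [2.073, 1.569, 2.06]
force: [-3.3, 8.5, 2.1]
grip_width: 0.0382
```

{"method": "send_rows", "body": {
  "rows": [
    [[0,-1,0,0],[0,0,-1,0],[0,0,-1,0],[0,0,-1,0],[0,0,-1,0],[0,0,-1,0],[0,0,-1,0],[0,0,-1,0],[0,0,-1,0],[0,0,-1,0],[0,0,-1,0],[0,0,0,0]]
  ]
}}

```text
time_s: 30.5
ee_pos: [0.5818, -0.1428, 0.0394]
eef_rot: [2.114, 1.569, 2.102]
force: [-4.8, 10.9, 2.8]
grip_width: 0.038
```

{"method": "send_rows", "body": {
  "rows": [
    [[0,4,0,0],[0,8,0,0],[0,0,10,0],[0,0,0,0],[0,0,0,0]]
  ]
}}

```text
time_s: 31.0
ee_pos: [0.5824, -0.1323, 0.0499]
eef_rot: [-0.368, 1.569, -0.381]
force: [-0.4, -0.5, 0.1]
grip_width: 0.0379
```

{"method": "send_rows", "body": {
  "rows": [
    [[0,0,30,0],[0,0,40,0],[0,0,45,0],[-19,0,45,0],[0,0,0,0],[0,0,0,0]]
  ]
}}

```text
time_s: 31.6
ee_pos: [0.5631, -0.1323, 0.2098]
eef_rot: [-0.291, 1.569, -0.304]
force: [0.5, 0.2, -0.5]
grip_width: 0.0381
```

```bash
python3 - <<'E'
from look import *
o=ctrl.get_obs();print(o["ee_pos"])
v=grab("wrist","w11");headrib(v,.6,.7,-.18,-.08)
flat(v,[.6445,-.1305],-.0164)
flat(v,[.6445,-.1315],.02)
flat(v,[.6491,.0897],-.0164)
E
```

```text
[ 0.56314672 -0.13225673  0.20984632]
rib [ 640.3 -132.9] [46.  25.3] 1.2 z [0.1079 0.1119 0.113 ]
round centre y0 -4.3 [-18.8 10.3] ztop 15.8
-18.0:4.3 -16.5:5.2 -15.0:6.3 -13.5:7.1 -12.0:8.4 -10.5:9.0 -9.0:10.4 -7.5:11.5 -6.0:11.6 -4.5:13.1 -3.0:14.0 -1.5:14.4 0.0:13.8 1.5:13.4 3.0:12.2 4.5:10.8 6.0:9.5 7.5:7.0 9.0:3.7
flat normal leans toward +y by -33 deg, err 0.18 oy -5.8 dz 0.2
round centre y0 -1.3 [-15.9 13.2] ztop 15.8
-16.5:2.4 -15.0:3.3 -13.5:4.5 -12.0:5.4 -10.5:6.3 -9.0:7.3 -7.5:8.5 -6.0:9.4 -4.5:10.6 -3.0:11.5 -1.5:12.0 0.0:13.4 1.5:14.2 3.0:14.3 4.5:13.7 6.0:13.2 7.5:12.1 9.0:10.5 10.5:9.1 12.0:7.0 13.5:3.5
flat normal leans toward +y by -33 deg, err 0.13 oy -1.8 dz 0.2
round centre y0 0.1 [-12.8 12.9] ztop 15.8
-12.0:1.5 -10.5:3.2 -9.0:8.1 -7.5:10.1 -6.0:10.5 -4.5:10.4 -3.0:10.6 -1.5:10.2 0.0:10.5 1.5:10.2 3.0:10.3 4.5:10.4 6.0:10.6 7.5:10.6 9.0:10.3 10.5:10.6 12.0:10.0 13.5:10.7 15.0:10.2
flat normal leans toward +y by 0 deg, err 0.58 oy 1.6 dz 0.4
```

{"method": "send_rows", "body": {
  "rows": [
    [[19,-2,-30,0],[0,0,-40,0],[0,0,-45,0],[0,0,-30,0],[0,0,-12,0],[0,0,-4,0],[0,-2,0,0],[0,-2,0,0],[0,-2,0,0],[0,-1.5,0,0],[0,-1,0,0],[0,0,0,0]]
  ]
}}

```text
time_s: 32.85
ee_pos: [0.5822, -0.1421, 0.0488]
eef_rot: [1.113, 1.57, 1.1]
force: [-1.3, 4.9, 2.5]
grip_width: 0.0381
```

{"method": "send_rows", "body": {
  "rows": [
    [[0,-1,0,0],[0,-1,0,0],[0,0,-1,0],[0,0,-1,0],[0,0,-1,0],[0,0,-1,0],[0,0,-1,0],[0,0,-1,0],[0,0,-1,0],[0,0,-1,0],[0,0,0,0]]
  ]
}}

```text
time_s: 33.95
ee_pos: [0.5816, -0.1433, 0.0402]
eef_rot: [2.29, 1.568, 2.277]
force: [-3.9, 9.6, 4.2]
grip_width: 0.0383
```

{"method": "send_rows", "body": {
  "rows": [
    [[0,4,0,0],[0,6,0,0],[0,0,30,0],[0,0,40,0],[0,0,45,0],[-19,0,45,0],[0,0,0,0],[0,0,0,0]]
  ]
}}

```text
time_s: 34.75
ee_pos: [0.5633, -0.1345, 0.2011]
eef_rot: [-0.372, 1.568, -0.385]
force: [0.4, -0.6, -0.8]
grip_width: 0.0381
```

```bash
python3 - <<'E'
from look import *
o=ctrl.get_obs();print(o["ee_pos"])
v=grab("wrist","w12");headrib(v,.6,.7,-.18,-.08)
flat(v,[.6445,-.1315],.02)
E
```

```text
[ 0.56325734 -0.13454181  0.20112361]
rib [ 637.7 -133. ] [42.5 25.5] 3.4 z [0.1079 0.1119 0.113 ]
round centre y0 -3.1 [-17.7 11.5] ztop 15.8
-18.0:7.3 -16.5:9.3 -15.0:10.7 -13.5:11.0 -12.0:10.7 -10.5:10.6 -9.0:10.6 -7.5:10.2 -6.0:10.5 -4.5:10.1 -3.0:10.0 -1.5:10.0 0.0:10.0 1.5:9.4 3.0:9.9 4.5:9.4 6.0:9.8 7.5:9.0 9.0:6.6 10.5:3.6
flat normal leans toward +y by 4 deg, err 0.15 oy -4.6 dz 0.1
```

{"method": "send_rows", "body": {
  "rows": [
    [[40,4,0,0],[41,0,0,0.004],[0,0,-40,0],[0,0,-40,0],[0,0,-20,0],[0,0,-8,0],[0,0,0,0],[0,0,0,0]]
  ],
  "grip": -0.1
}}

```text
time_s: 35.6
ee_pos: [0.6446, -0.1306, 0.0931]
eef_rot: [-0.27, 1.57, -0.279]
force: [-0.1, 0.3, -0.6]
grip_width: 0.0517
```

{"method": "send_rows", "body": {
  "rows": [
    [[0,0,0,0],[0,0,0,0],[0,0,0,0],[0,0,0,0],[0,0,0,0],[0,0,0,0]]
  ],
  "grip": 1,
  "newtons": 30
}}

```text
time_s: 36.2
ee_pos: [0.6442, -0.1307, 0.0926]
eef_rot: [-0.582, 1.57, -0.591]
force: [-1.2, -2.2, 4.2]
grip_width: 0.024
```

{"method": "send_rows", "body": {
  "rows": [
    [[0,0,0,0],[0,0,0,0],[0,0,0,0],[0,0,0,0],[0,0,30,0],[0,0,40,0],[-20,0,40,0],[-40,20,30,0],[-40,30,0,0],[-30,30,0,0],[0,0,0,0],[0,0,0,0]]
  ],
  "grip": -0.1
}}

```text
time_s: 37.4
ee_pos: [0.5171, -0.0517, 0.2307]
eef_rot: [-0.196, 1.569, -0.204]
force: [0.1, -1.0, 1.1]
grip_width: 0.0517
```

```bash
python3 - <<'E'
from look import *
o=ctrl.get_obs();T=T_of(o);print(o["ee_pos"],"psi",np.arctan2(T[1,2],T[0,2]))
v=grab("wrist","w13");headrib(v,.6,.7,-.18,-.08);headrib(v,.6,.7,.05,.13)
flat(v,[.6445,-.1305],-.0164); flat(v,[.6491,.0897],-.0164)
E
```

```text
[ 0.51706663 -0.0516616   0.23074272] psi -0.007815848352545693Traceback (most recent call last):
  File "<stdin>", line 3, in <module>
  File "look.py", line 6, in headrib
    box=cv2.minAreaRect((Rb[:,:2]*1000).astype(np.float32)); print("rib",np.round(box[0],1),np.round(box[1],1),round(box[2],1),"z",np.percentile(Rb[:,2],[10,50,90]).round(4))
                                                                                                                                   ~~~~~~~~~~~~~^^^^^^^^^^^^^^^^^^^^
    return _quantile_unchecked(
        a, q, axis, out, overwrite_input, method, keepdims, weights)
    return _ureduce(a,
                    func=_quantile_ureduce_func,
    ...<5 lines>...
                    overwrite_input=overwrite_input,
                    method=method)
    r = func(a, **kwargs)
    result = _quantile(arr,
                       quantiles=q,
    ...<2 lines>...
                       out=out,
                       weights=wgt)
    slices_having_nans = np.isnan(arr[-1, ...])
                                  ~~~^^^^^^^^^
IndexError: index -1 is out of bounds for axis 0 with size 0
```

View pics/w13.png

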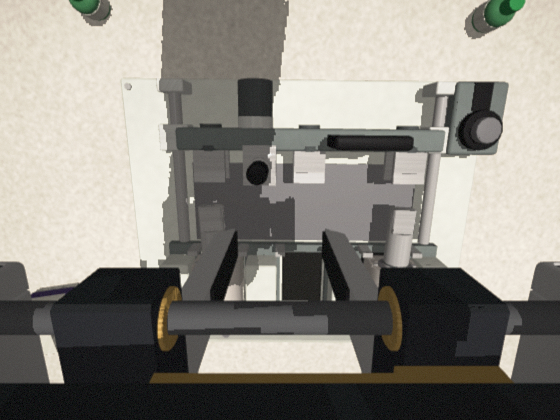

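```bash
python3 - <<'E'
from look import *
v=load("w13")
flat(v,[.6445,-.1305],-.0164); flat(v,[.6491,.0897],-.0164)
X=cloud(v).reshape(-1,3);X=X[~np.isnan(X[:,0])]
def comp(name,zlo,zhi,x0,x1,y0,y1):
    k=X[(X[:,2]>zlo)&(X[:,2]<zhi)&(X[:,0]>x0)&(X[:,0]<x1)&(X[:,1]>y0)&(X[:,1]<y1)]
    b=cv2.minAreaRect((k[:,:2]*1000).astype(np.float32)); print(name,len(k),np.round(b[0],1),np.round(b[1],1),round(b[2],1),np.percentile(k[:,2],[5,50,95]).round(4))
comp("knob",.1,.118,.46,.54,-.1,-.05)
comp("handle",.112,.13,.42,.54,-.05,.08)
comp("button",.06,.08,.40,.52,.08,.18)
comp("button top",.066,.072,.40,.52,.08,.18)
# nominal
yaw=-.0164;Rm=np.array([[np.cos(yaw),-np.sin(yaw)],[np.sin(yaw),np.cos(yaw)]])
print("bore nominal",Rm@[.6-.099,-.0097-.055])
E
```

```text
round centre y0 -10.6 [-17.3 -3.9] ztop 15.5
-18.0:7.7 -16.5:9.4 -15.0:10.7 -13.5:10.7 -12.0:10.7 -10.5:10.8 -9.0:10.7 -7.5:10.3 -6.0:10.5 -4.5:10.3 -3.0:10.0 -1.5:9.8 0.0:10.2 1.5:9.9 3.0:9.5 4.5:9.7 6.0:9.5 7.5:9.2 9.0:6.6 10.5:2.9
flat normal leans toward +y by 2 deg, err 0.44 oy -9.1 dz 0.5
round centre y0 1.5 [-12.4 15.4] ztop 16.0
-12.0:2.1 -10.5:3.9 -9.0:8.3 -7.5:9.9 -6.0:10.3 -4.5:10.3 -3.0:10.5 -1.5:10.4 0.0:9.9 1.5:10.3 3.0:10.4 4.5:10.5 6.0:10.1 7.5:10.6 9.0:10.4 10.5:10.3 12.0:10.7 13.5:10.9 15.0:10.0 16.5:8.6
flat normal leans toward +y by -1 deg, err 0.26 oy 3.0 dz 0.4
knob 392 [493.1 -73.6] [20.6 20.7] 87.7 [0.1066 0.1098 0.1112]
handle 1206 [463.8  36.2] [73.2 13.9] 89.5 [0.1157 0.1188 0.1202]
button 2791 [473.3 130.3] [ 65.6 110.6] 10.8 [0.0615 0.0703 0.0728]
button top 1778 [476.9 130.2] [ 61.5 107. ] 7.8 [0.0686 0.0704 0.0718]
bore nominal [ 0.49987159 -0.07290733]
```

```bash
python3 - <<'E'
from h import *
for n in ["w13","w12","scene1"]:
    v=load(n);X=cloud(v).reshape(-1,3);X=X[~np.isnan(X[:,0])]
    for yc in (-.128,.091,-.018):
        k=X[(abs(X[:,1]-yc)<.008)&(X[:,0]>.4)&(X[:,0]<.72)&(X[:,2]<.13)]
        b=np.round(k[:,0]/.004).astype(int)
        print(n,yc," ".join("%.0f:%.0f"%(q*4,np.median(k[b==q][:,2])*1000) for q in np.unique(b) if (b==q).sum()>2))
E
```

```text
w13 -0.128 400:8 404:8 408:8 412:8 416:8 420:8 424:8 428:8 432:8 436:8 440:8 444:9 448:65 452:70 456:70 460:70 464:70 468:70 472:71 476:70 480:70 484:70 488:70 492:70 496:70 500:70 504:71 508:72 516:10 520:9 524:10 528:9 532:9 536:10 540:52 544:60 548:62 552:62 556:61 560:62 564:62 568:63 572:66 576:66 580:10 584:10 704:71 708:73 712:72
w13 0.091 400:8 404:8 408:8 412:8 416:8 420:8 424:8 428:8 432:8 436:8 440:8 444:9 448:9 452:63 456:70 460:71 464:70 468:70 472:71 476:71 480:70 484:71 488:71 492:71 496:71 500:70 504:70 508:71 512:72 520:9 524:9 528:10 532:10 536:10 540:10 544:48 548:61 552:62 556:62 560:61 564:62 568:62 572:62 576:65 580:65 584:66 588:66 592:65 596:66 600:66 604:65 608:66 612:66 620:10 624:10
w13 -0.018 400:8 404:8 408:8 412:8 416:8 420:8 424:8 428:8 432:8 436:8 440:8 444:8 448:63 452:70 456:70 460:70 464:70 468:70 472:70 476:71 480:70 484:71 488:71 492:71 496:70 500:70 504:71 508:71 520:9 524:9 528:9 532:9 536:9 540:10 544:10 548:9 552:9 556:10 560:9 564:9 568:10 572:9 576:9 580:9 584:10 588:10 592:10 596:10 600:9 604:19 608:20 612:20 620:9 624:9 628:9 632:9 636:9 6
[... 1868 characters left out ...]
64:69 468:70 472:71 476:70 480:71 484:70 488:70 492:69 496:40 500:40 504:38 508:39 512:39 516:8 520:9 524:7 528:10 532:10 536:11 540:11 544:9 548:8 552:9 556:7 560:10 564:8 568:9 572:9 576:9 580:8 584:8 588:10 592:8 604:19 608:20 612:15 616:9 620:9 628:7 632:9 636:7 640:8 644:7 648:8 652:8 656:7 660:9 664:8 668:8 672:10 708:49 712:24 716:4
scene1 -0.018 452:69 456:68 460:69 464:37 468:71 472:70 476:70 480:69 484:69 488:69 492:55 496:39 500:42 504:41 508:38 512:9 516:7 520:10 524:11 528:9 532:8 536:9 540:11 544:10 552:9 556:9 560:8 564:8 568:8 572:8 576:9 580:9 584:8 592:10 604:21 608:16 612:12 616:7 620:7 624:9 632:9 636:8 640:7 644:10 648:9 652:10 656:7 660:10 664:8 668:9 708:44 712:9 720:1
```

{"method": "send_rows", "body": {
  "rows": [
    [[-24,-22,0,0],[0,0,-40,0],[0,0,-40,0],[0,0,-40,0],[0,0,-22,0],[0,0,-7,0],[0,0,0,0],[0,0,0,0]]
  ]
}}

```text
time_s: 38.25
ee_pos: [0.4939, -0.0744, 0.0821]
eef_rot: [-0.206, 1.569, -0.216]
force: [-0.8, 0.8, 0.5]
grip_width: 0.0518
```

{"method": "send_rows", "body": {
  "rows": [
    [[0,0,0,0],[0,0,0,0],[0,0,0,0],[0,0,0,0],[0,0,0,0],[0,0,0,0],[0,0,0,0]]
  ],
  "grip": 1,
  "newtons": 30
}}

```text
time_s: 38.95
ee_pos: [0.4931, -0.0739, 0.0813]
eef_rot: [-0.162, 1.57, -0.171]
force: [-1.2, 0.6, 4.3]
grip_width: 0.0214
```

{"method": "send_rows", "body": {
  "rows": [
    [[0,0,10,0],[0,0,20,0],[0,0,25,0],[0,0,25,0],[0,0,20,0],[0,0,0,0],[0,0,0,0]]
  ]
}}

```text
time_s: 39.65
ee_pos: [0.4927, -0.0739, 0.1806]
eef_rot: [3.041, 1.571, 3.032]
force: [0.7, 0.2, -1.6]
grip_width: 0.0217
```

```bash
python3 - <<'E'
from h import *
yaw=-.0164;Rm=np.array([[np.cos(yaw),-np.sin(yaw)],[np.sin(yaw),np.cos(yaw)]])
sc=grab("scene","s14");crop(sc,"s14c",150,140,350,300,3.5)
for n in ["s14","w8","side1"]:
    v=load(n);X=cloud(v).reshape(-1,3);X=X[~np.isnan(X[:,0])]
    L=X.copy();L[:,:2]=X[:,:2]@Rm
    K=L[(L[:,2]>.057)&(L[:,2]<.067)&(L[:,0]>.56)&(L[:,0]<.70)&(L[:,1]<-.19)&(L[:,1]>-.28)]
    print(n,len(K))
    for a in np.arange(.58,.70,.006):
        k=K[(K[:,0]>=a)&(K[:,0]<a+.006)]
        if len(k)>2:
            h,e=np.histogram(k[:,1],np.arange(-.26,-.188,.003)); print("%.3f"%a," ".join("%2d"%q for q in h))
print(np.arange(-.26,-.188,.003))
E
```

```text
s14 112
0.622  0  0  0  0  0  0  0  0  0  0  2  0  1  3  0  0  0  0  1  0  0  1  1  0
0.628  0  0  0  0  0  0  0  0  0  0  1  1  2  0  1  0  0  0  0  2  2  1  2  0
0.634  0  0  0  0  0  0  0  0  0  0  1  1  3  1  1  0  0  0  0  1  0  1  1  0
0.640  0  0  0  0  0  0  0  0  0  0  2  2  0  1  1  0  0  0  1  0  1  3  2  1
0.646  0  0  0  0  0  0  0  0  0  1  1  0  2  1  0  0  0  0  1  2  0  1  1  0
0.652  0  0  0  0  0  0  0  0  0  0  0  2  3  1  0  0  0  0  0  1  3  0  2  0
0.658  0  0  0  0  0  0  0  0  0  0  3  0  2  1  1  0  0  0  0  1  2  0  5  0
0.664  0  0  0  0  0  0  0  0  0  0  2  0  1  1  0  1  3  1  2  3  0  2  1  0
0.670  0  0  0  0  0  0  0  0  0  0  0  2  1  1  2  0  1  1  0  2  1  0  2  0
w8 1342
0.622  0  0  0  0  0  0  0  0  0  0 19  9 14  4  0  0  0  0  0 15 11 10  7  0
0.628  0  0  0  0  0  0  0  0  0  0 25 16 17 10  0  0  0  0  0 25 16 20  6  1
0.634  0  0  0  0  0  0  0  0  0  0 22 16 18  8  0  0  0  0  1 27 14 19  9  0
0.640  0  0  0  0  0  0  0  0  0  1 25 19 16  8  0  0  0  0  2 24 18 17 10  0
0.646  0  0  0  0  0  0  0  0  0  0 22 18 17  9  0  0  0  0  1 24 19 1
[... 588 characters left out ...]
 0  0  0  2  4  2  5  0  0  0  0  0  2  4  4  2  1  0
0.640  0  0  0  0  0  0  0  0  0  2  3  2  2  1  0  0  0  0  1  5  3  2  1  0
0.646  0  0  0  0  0  0  0  0  0  1  4  2  3  1  0  0  0  0  1  1  3  2  1  0
0.652  0  0  0  0  0  0  0  0  0  2  4  2  2  2  0  0  0  0  0  7  4  1  2  0
0.658  0  0  0  0  0  0  0  0  0  2  3  3  2  2  2  3  3  2  1  3  3  1  1  0
0.664  0  0  0  0  0  0  0  0  0  3  2  2  2  4  2  3  2  2  3  3  2  2  1  0
0.670  0  0  0  0  0  0  0  0  0  0  1  3  0  1  2  1  1  1  2  1  0  1  1  0
[-0.26  -0.257 -0.254 -0.251 -0.248 -0.245 -0.242 -0.239 -0.236 -0.233
 -0.23  -0.227 -0.224 -0.221 -0.218 -0.215 -0.212 -0.209 -0.206 -0.203
 -0.2   -0.197 -0.194 -0.191 -0.188]
```

View pics/s14c.png

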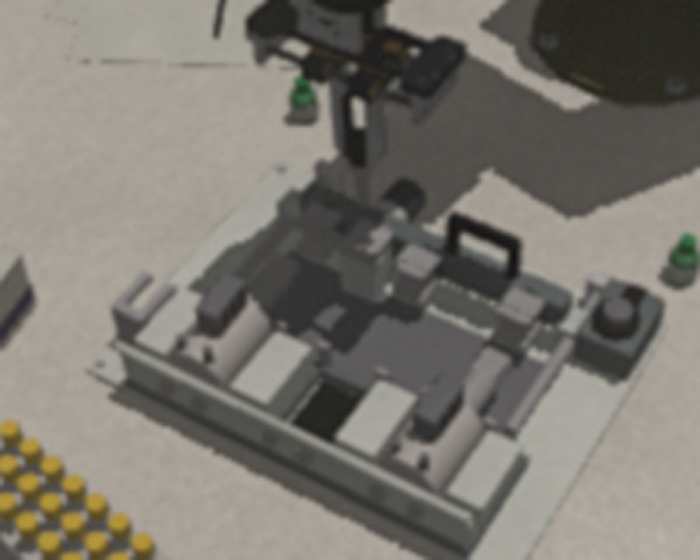

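{"method": "send_rows", "body": {
  "rows": [
    [[25,-25,10,0],[35,-35,0,0],[35,-35,0,0],[35,-35,0,0],[23,-18,0,0],[0,0,0,0],[0,0,-30,0],[0,0,-20,0],[0,0,0,0],[0,0,0,0]]
  ]
}}

```text
time_s: 40.7
ee_pos: [0.6457, -0.2216, 0.1411]
eef_rot: [2.755, 1.57, 2.747]
force: [-1.4, -0.2, -1.2]
grip_width: 0.0213
```

```bash
python3 - <<'E'
from h import *
o=ctrl.get_obs();T=T_of(o);print(o["ee_pos"],"psi",np.arctan2(T[1,2],T[0,2]))
sc=grab("scene","s15");crop(sc,"s15c",130,160,250,280,5)
sc=grab("side","d15");crop(sc,"d15c",300,180,420,300,5)
E
```

```text
[ 0.64568441 -0.22157404  0.14110894] psi -0.008541958842897702
```

View pics/s15c.png

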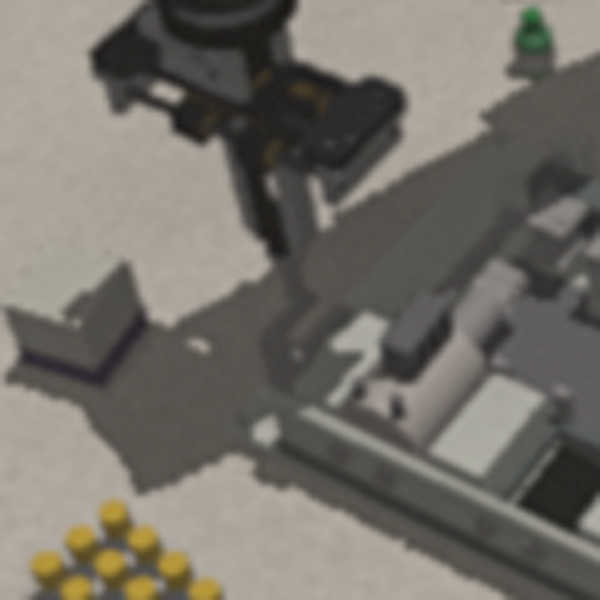

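View pics/d15c.png

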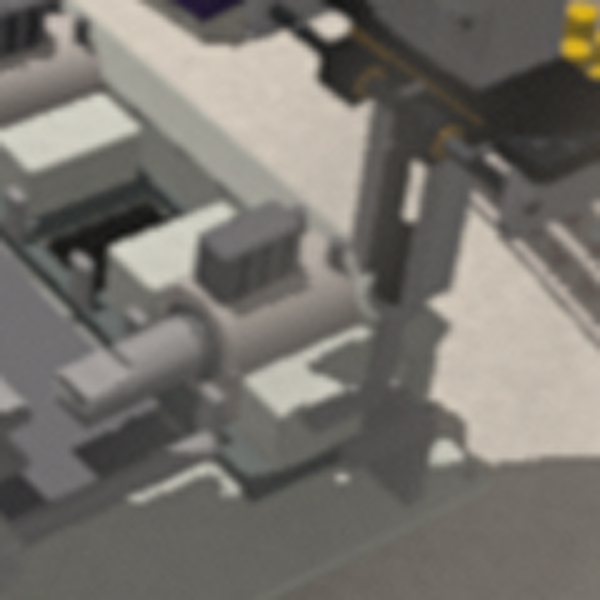

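{"method": "send_rows", "body": {
  "rows": [
    [[0,0,-10,0],[0,0,-8,0],[0,0,-5,0],[0,0,-4,0],[0,0,-4,0],[0,0,0,0]]
  ]
}}

```text
time_s: 41.4
ee_pos: [0.6458, -0.2219, 0.1094]
eef_rot: [2.757, 1.57, 2.748]
force: [-0.1, 0.3, -0.6]
grip_width: 0.0213
```

Shank is about 9 mm below the prong tops with no contact, so it is in the slot.

{"method": "send_rows", "body": {
  "rows": [
    [[0,0,-10,0],[0,0,-10,0],[0,0,-7,0],[0,0,-4,0],[0,0,-2,0],[0,0,-2,0],[0,0,0,0],[0,0,0,0]]
  ]
}}

```text
time_s: 42.2
ee_pos: [0.6461, -0.222, 0.0754]
eef_rot: [-0.346, 1.57, -0.355]
force: [1.0, 0.3, -1.1]
grip_width: 0.0213
```

{"method": "send_rows", "body": {
  "rows": [
    [[0,0,-1,0],[0,0,-1,0],[0,0,-1,0],[0,0,0,0],[0,0,0,0]]
  ]
}}

```text
time_s: 42.7
ee_pos: [0.6462, -0.222, 0.0733]
eef_rot: [-0.379, 1.57, -0.388]
force: [-3.6, 2.0, 8.5]
grip_width: 0.0213
```

{"method": "send_rows", "body": {
  "rows": [
    [[0,0,1,0],[0,0,0,0],[0,0,0,0],[0,0,0,0],[0,0,0,0],[0,0,30,0],[0,0,40,0],[-20,20,40,0],[-40,40,20,0],[-40,40,0,0],[0,0,0,0],[0,0,0,0]]
  ],
  "grip": 0.1
}}

```text
time_s: 43.9
ee_pos: [0.5572, -0.1328, 0.2005]
eef_rot: [-0.342, 1.57, -0.35]
force: [-0.2, -1.2, -0.2]
grip_width: 0.0423
```

```bash
python3 - <<'E'
from h import *
o=ctrl.get_obs();T=T_of(o);print(o["ee_pos"],"psi",np.arctan2(T[1,2],T[0,2]),o["time_s"])
grab("wrist","w16")
sc=grab("scene","s16");crop(sc,"s16c",130,140,350,300,3.4)
X=cloud(sc).reshape(-1,3);X=X[~np.isnan(X[:,0])]
k=X[(abs(X[:,0]-.646)<.03)&(abs(X[:,1]+.222)<.03)&(X[:,2]>.075)];print(len(k),k.mean(0),k[:,2].max())
k=k[k[:,2]>.085];print(k.mean(0),k.min(0),k.max(0))
E
```

```text
[ 0.55718265 -0.13282322  0.20047335] psi -0.007912783378613038 43.9
63 [ 0.64845192 -0.21846399  0.09403891] 0.10556777864985323
[ 0.64810858 -0.21923079  0.09731493] [ 0.63568047 -0.23020119  0.08659017] [ 0.65735092 -0.20925446  0.10556778]
```

View pics/s16c.png

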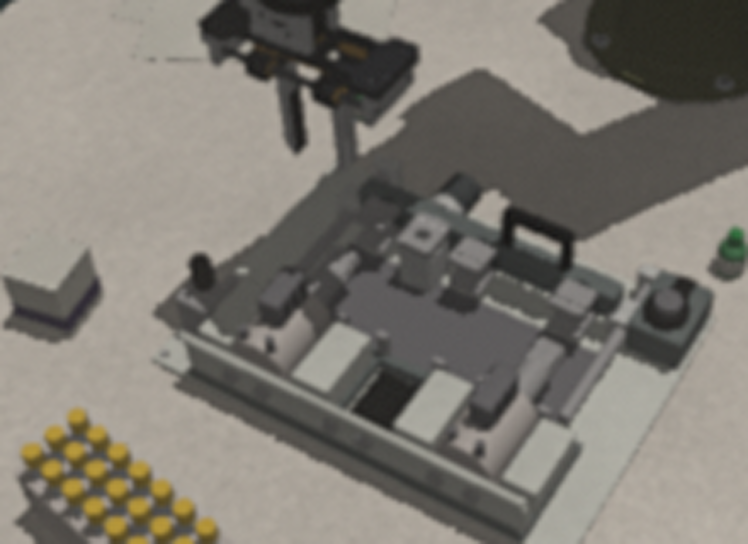

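View pics/w16.png

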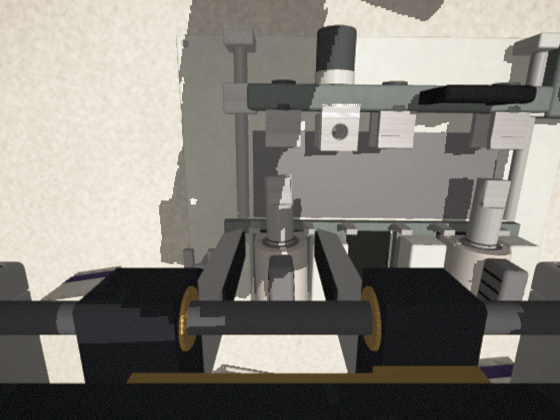

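{"method": "send_rows", "body": {
  "rows": [
    [[-17,24,0,0],[-25,35,0,0],[-25,35,0,0],[-25,35,0,0],[-25,40,0,0],[0,0,0,0],[0,0,-30,0],[0,0,-40,0],[0,0,-24,0],[0,0,-6,0],[0,0,0,0],[0,0,0,0]]
  ],
  "grip": 1,
  "newtons": 30
}}

```text
time_s: 45.2
ee_pos: [0.4413, 0.0355, 0.1009]
eef_rot: [-0.012, 1.569, -0.021]
force: [-0.2, -0.3, 0.3]
grip_width: 0.0008
```

{"method": "send_rows", "body": {
  "rows": [
    [[4,0,0,0],[4,0,0,0],[4,0,0,0],[4,0,0,0],[4,0,0,0],[0,0,0,0]]
  ]
}}

```text
time_s: 45.8
ee_pos: [0.4608, 0.0358, 0.0997]
eef_rot: [0.027, 1.57, 0.018]
force: [-0.1, 0.2, 0.0]
grip_width: 0.0003
```

```bash
python3 - <<'E'
from h import *
sc=grab("scene","s17");crop(sc,"s17c",220,140,350,260,5)
X=cloud(sc).reshape(-1,3);X=X[~np.isnan(X[:,0])]
k=X[(X[:,0]>.4)&(X[:,0]<.56)&(X[:,1]>-.01)&(X[:,1]<.08)&(X[:,2]>.112)&(X[:,2]<.122)];print(len(k),np.percentile(k,[5,50,95],axis=0))
E
```

```text
106 [[0.46506564 0.00623907 0.11233719]
 [0.47764909 0.03864949 0.116884  ]
 [0.48403998 0.07094816 0.12067999]]
```

View pics/s17c.png

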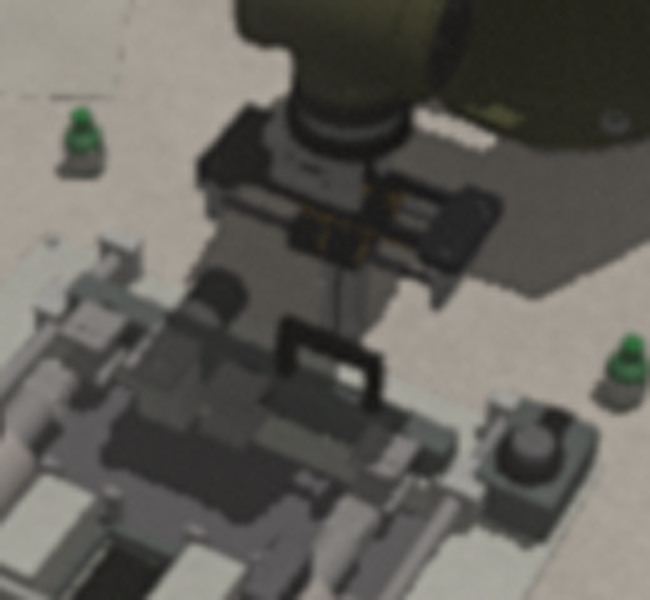

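{"method": "send_rows", "body": {
  "rows": [
    [[4,0,0,0],[4,0,0,0],[4,0,0,0],[4,0,0,0],[0,0,0,0]]
  ]
}}

```text
time_s: 46.35
ee_pos: [0.4769, 0.0358, 0.0997]
eef_rot: [0.256, 1.57, 0.247]
force: [-0.1, 0.4, 0.4]
grip_width: 0.0003
```

{"method": "send_rows", "body": {
  "rows": [
    [[2,0,0,0],[2,0,0,0],[2,0,0,0],[2,0,0,0],[0,0,0,0]]
  ]
}}

```text
time_s: 46.85
ee_pos: [0.4846, 0.0358, 0.0997]
eef_rot: [0.128, 1.57, 0.12]
force: [-0.3, -0.8, 0.2]
grip_width: 0.0002
```

{"method": "send_rows", "body": {
  "rows": [
    [[2,0,0,0],[2,0,0,0],[2,0,0,0],[2,0,0,0],[0,0,0,0]]
  ]
}}

```text
time_s: 47.35
ee_pos: [0.4926, 0.0358, 0.0997]
eef_rot: [0.238, 1.57, 0.23]
force: [-0.6, 0.2, 0.6]
grip_width: 0.0006
```

{"method": "send_rows", "body": {
  "rows": [
    [[2,0,0,0],[2,0,0,0],[2,0,0,0],[2,0,0,0],[0,0,0,0]]
  ]
}}

```text
time_s: 47.85
ee_pos: [0.5006, 0.0358, 0.0998]
eef_rot: [0.27, 1.57, 0.262]
force: [0.7, -0.7, 0.3]
grip_width: 0.0005
```

{"method": "send_rows", "body": {
  "rows": [
    [[2,0,0,0],[2,0,0,0],[0,0,0,0]]
  ]
}}

```text
time_s: 48.15
ee_pos: [0.5033, 0.0358, 0.0997]
eef_rot: [-3.129, 1.568, -3.138]
force: [-12.9, -1.6, 9.7]
grip_width: 0.0005
```

{"method": "send_rows", "body": {
  "rows": [
    [[1,0,0,0],[1,0,0,0],[0,0,0,0]]
  ]
}}

```text
time_s: 48.45
ee_pos: [0.5033, 0.0358, 0.0997]
eef_rot: [-3.119, 1.563, -3.128]
force: [-28.6, -1.9, 21.3]
grip_width: 0.0005
```

{"method": "send_rows", "body": {
  "rows": [
    [[-10,0,0,0],[-20,0,0,0],[-10,0,20,0],[0,0,40,0],[0,0,40,0],[0,0,0,0],[0,0,0,0]]
  ]
}}

```text
time_s: 49.15
ee_pos: [0.4666, 0.0359, 0.2]
eef_rot: [0.118, 1.569, 0.11]
force: [0.1, 0.2, -0.9]
grip_width: 0.0007
```

```bash
python3 - <<'E'
from h import *
o=ctrl.get_obs();print(o["ee_pos"],o["time_s"])
sc=grab("scene","s18");crop(sc,"s18c",180,140,350,280,4.4)
v=grab("wrist","w18");X=cloud(v).reshape(-1,3);X=X[~np.isnan(X[:,0])]
def comp(name,zlo,zhi,x0,x1,y0,y1):
    k=X[(X[:,2]>zlo)&(X[:,2]<zhi)&(X[:,0]>x0)&(X[:,0]<x1)&(X[:,1]>y0)&(X[:,1]<y1)]
    b=cv2.minAreaRect((k[:,:2]*1000).astype(np.float32)); print(name,len(k),np.round(b[0],1),np.round(b[1],1),round(b[2],1),np.percentile(k[:,2],[5,50,95]).round(4))
comp("handle",.112,.13,.45,.58,-.05,.085)
E
```

```text
[0.46661    0.035888   0.20004044] 49.15
handle 288 [516.7  35.6] [72.8  9.1] 88.9 [0.1128 0.1182 0.1198]
```

View pics/s18c.png

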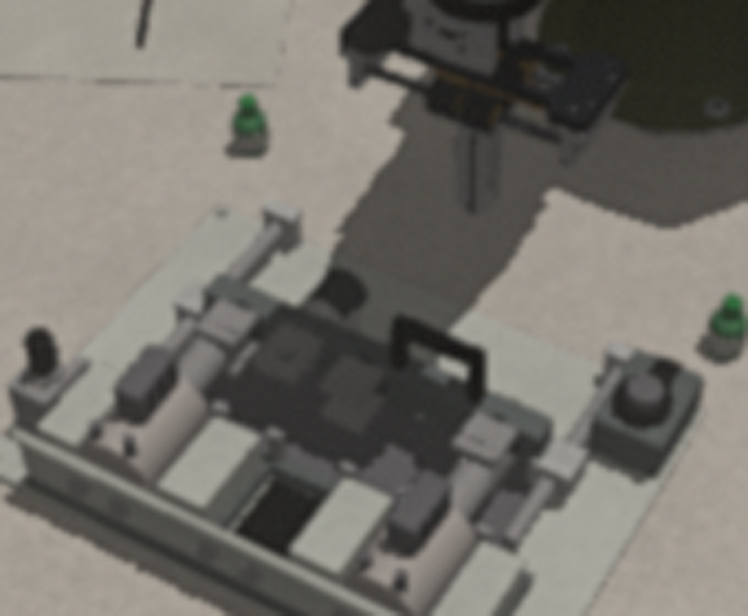

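View pics/w18.png

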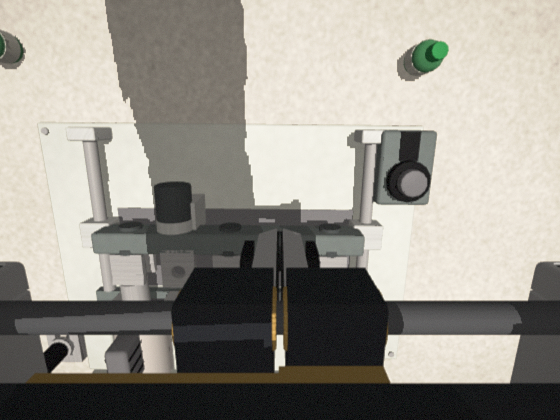

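```bash
python3 - <<'E'
from h import *
for n in ["w13","w16","w18"]:
    v=load(n);X=cloud(v).reshape(-1,3);X=X[~np.isnan(X[:,0])]
    for yc in (-.13,-.1,-.03,0.03,.09):
        k=X[(abs(X[:,1]-yc)<.006)&(X[:,0]>.42)&(X[:,0]<.56)&(X[:,2]>.066)&(X[:,2]<.075)]
        if len(k)>10: print(n,yc,"front edge %.4f"%np.percentile(k[:,0],2),len(k))
    k=X[(X[:,0]>.42)&(X[:,0]<.54)&(X[:,1]>.0)&(X[:,1]<.07)&(X[:,2]>.114)&(X[:,2]<.123)]
    if len(k)>10: print(n,"handle front edge %.4f"%np.percentile(k[:,0],3))
    # button
v=load("w18");X=cloud(v)
m=(X[...,2]>.063)&(X[...,2]<.074)&(X[...,0]>.42)&(X[...,0]<.53)&(X[...,1]>.09)&(X[...,1]<.17)
k=X[m];h,e=np.histogram(k[:,2],np.arange(.063,.0741,.001));print(h)
for p in [(409,180),(413,182),(400,175),(412,150),(395,195)]: print(p,X[p[1],p[0]].round(4),v["p"][p[1],p[0]])
crop(v,"btn",350,110,450,220,6)
E
```

```text
w13 -0.13 front edge 0.4499 600
w13 -0.1 front edge 0.4502 251
w13 -0.03 front edge 0.4517 602
w13 0.03 front edge 0.4522 77
w13 0.09 front edge 0.4528 489
w13 handle front edge 0.4569
w16 -0.13 front edge 0.4500 779
w16 -0.1 front edge 0.4503 337
w16 -0.03 front edge 0.4517 836
w16 0.03 front edge 0.4683 104
w16 0.09 front edge 0.4699 570
w16 handle front edge 0.4568
w18 -0.13 front edge 0.5051 557
w18 -0.1 front edge 0.5051 239
w18 -0.03 front edge 0.5065 380
w18 0.09 front edge 0.5088 373
w18 handle front edge 0.5122
[ 94  37  18  26  29  55 194 337 183 128  35]
(409, 180) [nan nan nan] [144 138 138]
(413, 182) [0.4524 0.1694 0.0731] [145 140 137]
(400, 175) [0.447  0.16   0.0624] [53 53 51]
(412, 150) [0.4227 0.1748 0.0509] [35 35 37]
(395, 195) [0.4677 0.1561 0.0638] [34 33 35]
```

View pics/btn.png

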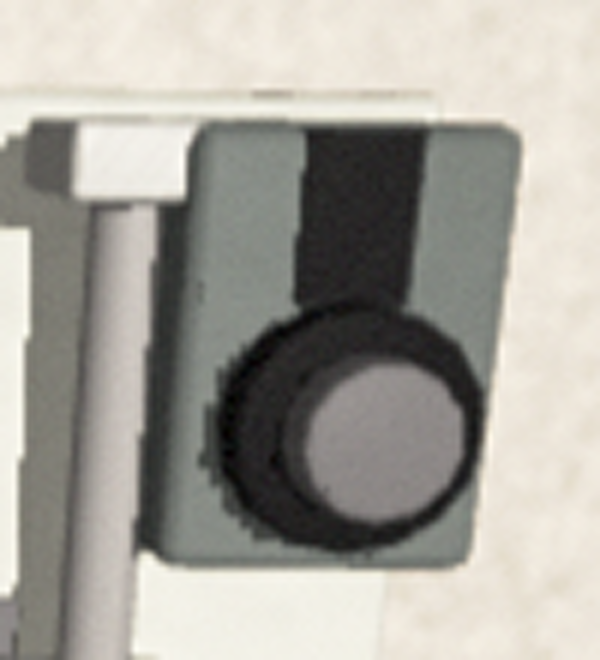

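```bash
python3 - <<'E'
from h import *
v=load("w18");X=cloud(v)
hsv=v["p"].astype(int);m=np.zeros(X.shape[:2],bool);m[165:205,395:432]=True
m&=(hsv.sum(2)>350)&(abs(hsv[...,0]-hsv[...,1])<14)&(hsv[...,0]>=hsv[...,1])
n,l,s,c=cv2.connectedComponentsWithStats(m.astype(np.uint8));i=1+np.argmax(s[1:,4]);print(s[i],c[i])
k=X[l==i];print(np.nanmedian(k,axis=0),np.nanpercentile(k[:,2],[10,50,90]),onplane(v,c[i],.068))
k=X[l==i];k=k[~np.isnan(k[:,0])];print(cv2.minAreaRect((k[:,:2]*1000).astype(np.float32)))
o=np.load("pics/w13.npz");
E
```

```text
[401 171  26  25 498] [413.76907631 183.09036145]
[0.45367052 0.1708291  0.07232016] [0.07133776 0.07232016 0.07329061] [[0.45452922 0.17255691 0.068     ]]
((454.1236267089844, 170.73666381835938), (24.819194793701172, 25.3367977142334), 64.9872817993164)
```

{"method": "send_rows", "body": {
  "rows": [
    [[-5,45,0,0],[-5,45,0,0],[-2.5,45,0,0],[0,0,0,0],[0,0,-40,0],[0,0,-40,0],[0,0,-30,0],[0,0,-10,0],[0,0,0,0],[0,0,0,0]]
  ]
}}

```text
time_s: 50.25
ee_pos: [0.4544, 0.1707, 0.0807]
eef_rot: [0.281, 1.57, 0.272]
force: [-0.5, 0.1, 0.1]
grip_width: 0.0003
```

{"method": "send_rows", "body": {
  "rows": [
    [[0,0,-3,0],[0,0,-3,0],[0,0,-2,0],[0,0,0,0]]
  ]
}}

```text
time_s: 50.65
ee_pos: [0.4539, 0.1708, 0.0719]
eef_rot: [0.242, 1.57, 0.233]
force: [0.4, -0.5, 1.7]
grip_width: 0.0005
```

{"method": "send_rows", "body": {
  "rows": [
    [[0,0,-2,0],[0,0,-2,0],[0,0,-2,0],[0,0,-1,0],[0,0,0,0]]
  ]
}}

```text
time_s: 51.15
ee_pos: [0.4541, 0.1709, 0.0659]
eef_rot: [0.224, 1.57, 0.215]
force: [-6.0, -3.7, 19.6]
grip_width: 0.0001
```

{"method": "send_rows", "body": {
  "rows": [
    [[0,0,-1,0],[0,0,-1,0],[0,0,0,0]]
  ]
}}

```text
time_s: 51.45
ee_pos: [0.4543, 0.1709, 0.0655]
eef_rot: [0.219, 1.569, 0.211]
force: [-14.6, -4.7, 43.0]
grip_width: 0.0003
```

{"method": "send_rows", "body": {
  "rows": [
    [[0,0,4,0],[0,0,6,0],[0,0,30,0],[0,0,40,0],[20,0,40,0],[0,0,0,0],[0,0,0,0]]
  ]
}}

```text
time_s: 52.15
ee_pos: [0.4738, 0.1707, 0.1826]
eef_rot: [0.383, 1.57, 0.374]
force: [0.1, 0.1, 0.5]
grip_width: 0.0003
```

```bash
python3 - <<'E'
from h import *
print(ctrl.get_obs()["ee_pos"])
for n in ["w18","new"]:
    v=grab("wrist","w19") if n=="new" else load(n)
    X=cloud(v);d=np.hypot(X[...,0]-.454,X[...,1]-.1715)
    for a in range(0,34,2):
        k=X[(d>=a/1000)&(d<(a+2)/1000)&(X[...,2]<.1)&(X[...,2]>.03)]
        if len(k): print(a,"%.4f n%d"%(np.median(k[:,2]),len(k)),end="; ")
    print()
    if n=="new":
        uv=proj(v,[[.454,.1715,.07]])[0].astype(int);print(uv);x,y=uv;crop(v,"btn2",max(0,x-60),max(0,y-60),x+60,y+60,5)
E
```

```text
[0.47380154 0.17072464 0.18260263]
0 0.0723 n13; 2 0.0725 n40; 4 0.0724 n61; 6 0.0724 n88; 8 0.0725 n113; 10 0.0722 n125; 12 0.0711 n155; 14 0.0628 n171; 16 0.0624 n173; 18 0.0623 n214; 20 0.0614 n273; 22 0.0513 n212; 24 0.0506 n202; 26 0.0503 n254; 28 0.0499 n298; 30 0.0497 n278; 32 0.0496 n241; 
0 0.0719 n14; 2 0.0723 n40; 4 0.0720 n73; 6 0.0720 n95; 8 0.0722 n127; 10 0.0720 n144; 12 0.0709 n177; 14 0.0622 n165; 16 0.0622 n221; 18 0.0622 n247; 20 0.0615 n256; 22 0.0506 n182; 24 0.0504 n294; 26 0.0500 n308; 28 0.0500 n289; 30 0.0499 n240; 32 0.0497 n248; 
[279 179]
```

View pics/btn2.png

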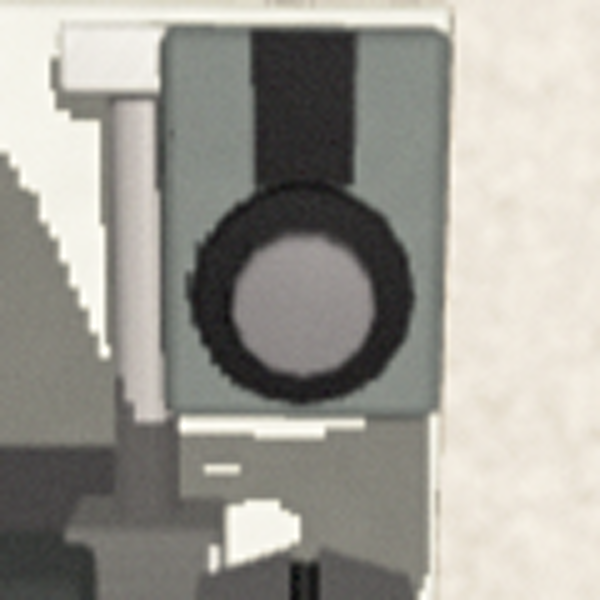

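{"method": "send_rows", "body": {
  "rows": [
    [[0,-40,30,0],[0,-45,20,0],[0,-45,0,0],[-10,-45,0,0],[-10,-20,0,0],[0,0,0,0],[0,0,0,0]]
  ]
}}

```text
time_s: 52.9
ee_pos: [0.4534, -0.0241, 0.2318]
eef_rot: [2.905, 1.569, 2.896]
force: [-0.4, 0.5, 0.3]
grip_width: 0.0005
```

```bash
python3 - <<'E'
from look import *
o=ctrl.get_obs();print(o["ee_pos"],o["time_s"])
sc=grab("scene","s20");crop(sc,"s20c",130,120,400,320,2.9);sd=grab("side","d20");crop(sd,"d20c",190,160,420,330,3.4)
headrib(sc,.6,.7,-.18,-.08);headrib(sc,.6,.7,.05,.14);headrib(sc,.62,.67,-.25,-.2,(.09,.12))
v=grab("wrist","w20");X=cloud(v).reshape(-1,3);X=X[~np.isnan(X[:,0])]
for yc in (-.13,-.1,-.03,0.03,.09):
    k=X[(abs(X[:,1]-yc)<.006)&(X[:,0]>.42)&(X[:,0]<.56)&(X[:,2]>.066)&(X[:,2]<.075)]
    if len(k)>10: print(yc,"front edge %.4f"%np.percentile(k[:,0],2))
E
```

```text
[ 0.45337162 -0.02407059  0.23179903] 52.9
rib [ 641.2 -129.9] [25.8 50.2] 84.7 z [0.1018 0.1106 0.1132]
rib [646.9  90.2] [26.1 50. ] 86.9 z [0.1034 0.1105 0.1134]
rib [ 647.2 -220.4] [19.9 20. ] 4.6 z [0.0937 0.1003 0.1036]
-0.13 front edge 0.5050
-0.1 front edge 0.5054
0.03 front edge 0.5077
0.09 front edge 0.5089
```

View pics/s20c.png

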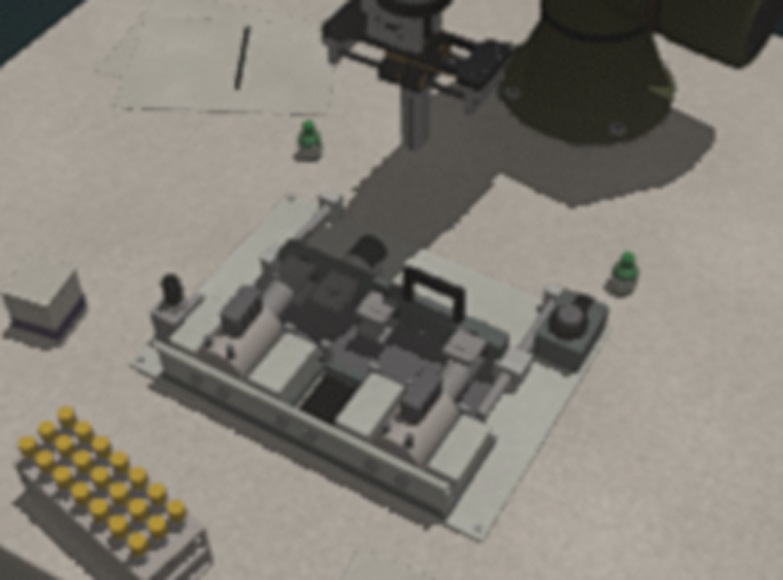

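View pics/d20c.png

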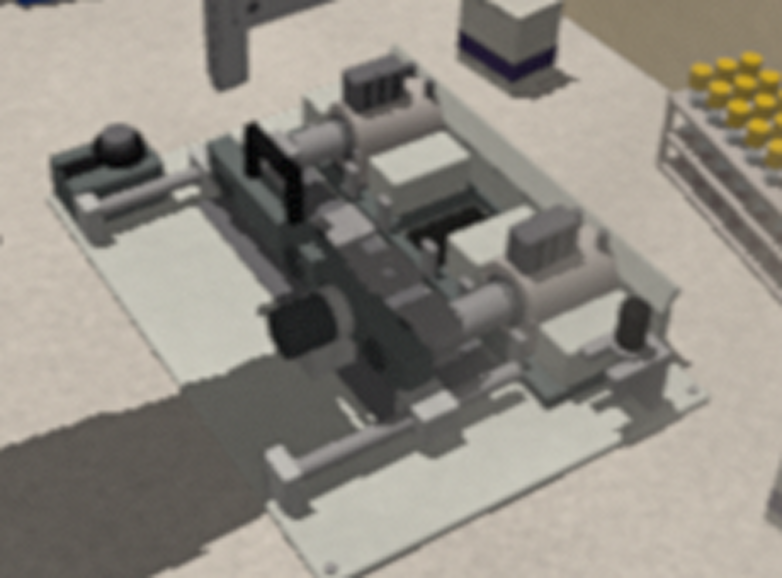

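{"method": "send_rows", "body": {
  "rows": [
    [[20,0,20,0],[45,0,0,0],[45,0,0,0],[45,0,0,0],[45,0,0,0],[45,0,0,0],[35,0,0,0],[0,0,0,0],[0,0,0,0]]
  ]
}}

```text
time_s: 53.95
ee_pos: [0.7339, -0.0231, 0.2506]
eef_rot: [3.056, 1.568, 3.048]
force: [-0.6, -0.6, -0.5]
grip_width: 0.0005
```

```bash
python3 - <<'E'
from look import *
o=ctrl.get_obs();print(o["ee_pos"],o["time_s"])
v=grab("wrist","w21")
headrib(v,.6,.7,-.18,-.08,(.107,.118));headrib(v,.6,.7,.05,.14,(.107,.118));headrib(v,.62,.67,-.25,-.2,(.09,.12))
X=cloud(v).reshape(-1,3);X=X[~np.isnan(X[:,0])]
for yc in (-.13,.09):
  for a,b in((.55,.57),(.585,.605)):
    k=X[(X[:,0]>a)&(X[:,0]<b)&(abs(X[:,1]-yc)<.025)&(X[:,2]>.052)]
    if len(k)>9:print(yc,a,np.percentile(k[:,1],[2,98]).round(4),np.percentile(k[:,2],[50,95]).round(4))
E
```

```text
[ 0.73390409 -0.02307681  0.25059972] 53.95
rib [ 641.3 -131.2] [49.5 26.2] 1.2 z [0.1097 0.1117 0.1128]
rib [646.9  90.9] [26.4 49.8] 86.9 z [0.11   0.1119 0.113 ]
rib [ 646.6 -220.8] [20.7 20.5] 45.1 z [0.0939 0.1013 0.1027]
-0.13 0.55 [-0.1463 -0.1129] [0.0696 0.0716]
-0.13 0.585 [-0.1449 -0.1176] [0.0648 0.0675]
0.09 0.55 [0.0731 0.1064] [0.0703 0.0719]
0.09 0.585 [0.0784 0.1055] [0.0649 0.0677]
```

View pics/w21.png

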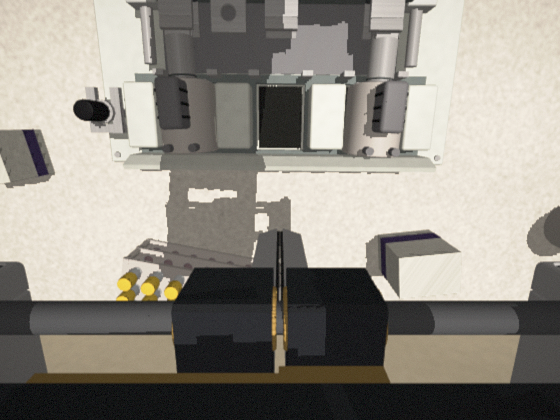

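```bash
python3 - <<'E'
from station import ctrl
print(ctrl.hand_in(), ctrl.get_obs()["time_s"])
E
```

```text
the job is handed in; nothing more can be done
the job is handed in; nothing more can be done
```

The pump is ready to run and the job is handed in, at about 54 s of the 210 s allowed. Two white heads stood on the bench. The blue one was not touched.

**What I did, in order:**
- **Heads:** the left head went into bay 3 and the right head into bay 1, spindles towards the carriage.
- **Flats:** I found the flats from depth cross-sections of the wrist camera, not by pinching. I turned each spindle by dragging a finger pad down its side. Before the carriage went home, flat-up was within about 1° in bay 3 and about 2–4° in bay 1.
- **Lock pin:** I drew it and parked it upright in the notch.
- **Carriage:** I pushed it home to a hard stop at about 29 N. It had travelled 55–56 mm by camera.
- **Prime button:** I pressed it about 6 mm to a hard stop, after the carriage was home. It sprang back.

**Last checks:**
- Both grip ribs read 112 mm high, which is fully down.
- The heads sit within about 2° of the pump's yaw.
- The pin knob's top is at 102 mm, within about 2 mm of the notch point.
- The carriage is still home, and the robot is touching nothing.

**What went wrong or disagreed:**
- My first grasp of the left head closed too slowly and missed. A second look showed the head had not moved.
- The button's top measured 72 mm high, against the 68 mm given. It stopped at 65.5 mm, above its 62 mm bezel, so I take it as fully in.
- Turning left both spindle tips about 3–4 mm off bay centre. Re-gripping the ribs did not fully cure this, but the forks still went over the flats.

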